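Load the laser marker's spring magazine and shut its feed drawer

ROBOT

A 7-joint arm with a two-finger parallel gripper is mounted at the origin on the work surface. World frame = base frame: x ahead of the robot, y to its left, z up, the work surface at z = 0. Lengths are in m, angles in rad, forces in N, time in s.
With the tool pointing down it reaches from about 0.4 to 0.85 m from the base axis. Payload 10.4 kg.
Tool frame: the origin (TCP) lies at the very end of the fingers, on their centre line; the grasp point (between the pads) lies 19 mm behind it; z points along the fingers, y is the direction in which the jaws open and shut (so a half turn about z gives the same grasp; the last joint's range is limited). The gripper opens to 85 mm and grips with 20 to 120 N. Pads are 22 mm wide; open, the fingers measure 114 mm over their backs; the gripper's body (76 mm by 85 mm) begins 54 mm behind the grasp point. The pads swing forward as they close: fully open they stand 13 mm farther back than shut.
Start: joints at [-1.215, 0.332, -0.065, 1.46, 0.022, 1.35, -0.088], TCP at [0.231, 0.581, 0.231] pointing down, gripper open.
Joint ranges: [-2.6, 2.6], [-0.5, 2.12], [-1.47, 1.34], [0.16, 2.42], [-1.27, 4.41], [0.06, 2.06], [-2.6, 2.6]. Speed limits (rad/s): [2.22, 2.22, 2.79, 2.79, 3.14, 3.14, 3.14].

INTERFACE

Orientations are given as a unit quaternion [x, y, z, w].
In Python, from workcell import manip gives the robot as it stands.
- The arm moves only by the tool arm_command, never from a script. Its arguments are lists of equal length, an entry for each row: "slide": the shift along the tool's x, y, z in mm, a list of three; "turn": the turn about the tool's z in degrees; "grip": the closure, from 0 (fully open) to 1 (shut). In form: {"slide": [[tx, ty, tz], ...], "turn": [turn, ...], "grip": [grip, ...]}. A call has 1 to 10 rows; each row shifts and turns the commanded pose from where the row before left it, along the tool's axes as they then stand; what a row does not reach is not made up. A row lasts 1/12 s, in which the tool goes at most 41.7 mm and 7.16 degrees, less where a joint would pass 70% of its speed; a pose out of reach is approached as far as the arm can. A call with a gripper value outside its range is refused whole. The fingers move at their own pace and stop on an object; "newtons" is the grip in N (left out, the last holds). Time passes only in rows, so rows that do not move let the fingers close. It gives the time, the measured TCP pose, the force and the opening at its end, in the units of the state.
- manip.get_obs(): the state, without advancing time (a new reading comes with each control period).
- manip.camera(name): name is "scene" or "top" or "wrist"; returns the picture (400x640x3 uint8, blue, green, red); there is no depth.
- manip.camera_info(name): a dict with "fx", "fy", "cx", "cy" (pixels), "rvec" (rotation vector, rad) and "tvec" (3), from world to camera coordinates, as OpenCV has them. Camera axes: x right, y down, z forward; pixel columns grow to the right and rows downward; lengths in m; the calibration is good to about 2 mm. A picture is of the moment at which its call begins: read the wrist's pose just before it. camera_info takes no time and is no camera call; for the wrist camera it gives the pose at the moment of the call.
- manip.hand_in(): hands the job in, once; it reports no verdict.
Trained networks look in the newest picture that a camera, given by its name, has taken for a name from the list of things; names that differ only in an ending like _2 or _b are one class to them, and where a whole thing is asked for, a point or a joint stands for the part that bears it (a point fixed in the world has none). Each returns a list of dicts, best first, with "score" (0 to 1); they miss things now and then, are a little off and sometimes report something else, mostly with a low value. They report only what shows in the picture. A call takes as long as a camera call. They do not tell look-alikes from the thing itself.
- manip.cut_out(target, camera): "pixels" (400x640 bool, what is visible of it).
- manip.tip_of(target, camera): "xyz" ([x, y, z] in m, in the coordinates of the camera as it stood for that picture, good to about 4 mm: a listed point, or the origin of a listed thing).
The state is a dict: "clock": time; "joint_pos": joint angles; "joint_velocities": joint speeds; "tau": joint torques, N m; "position": TCP position; "ee_rot": TCP orientation; "ft_force": force on the tool from outside, world axes, zero at the start; "torque": the same for the moment, N m; "grip_width": opening from 0.0 (shut) to 1.0 (fully open).
Only numpy, scipy, OpenCV 4.12 (cv2) and the standard library are available. Lean on these libraries where they do the work, as an engineer would, in place of code of your own. Each camera call takes 0.05 s, during which the arm holds its last target.

TASK

Load the two large round wooden blanks into the spring magazine in the marking machine's open feed drawer, pressing each one down until both lie flat below the two spring catches and stay there. Then slide the drawer fully shut, and leave the small round blank and the square one lying where they are.

Things in the scene. Friction and masses are not known exactly. Their poses are not given: they have to be found in the camera images.
- blank_a_center (a point): large round blank of light wood, diameter 56 mm, 12 mm thick, about 20 g, lying flat; the point is its centre, half-way up. It starts on the 3 mm thick dark cutting mat. The two large blanks are alike and go in in either order.
- blank_b_center (a point): the other large round blank, the same: diameter 56 mm, 12 mm thick; the point is its centre.
- magazine (a point): stack magazine fixed in the drawer: a blank goes down between four upright rods, past two spring catches, onto a spring follower. The point is on its axis, level with the catches' flat undersides, 96 mm above the bench. z up; x the way the drawer slides shut; y across the drawer. The catches are at +x and -x; +y and -y are open, so fingers holding a blank across y have room down past the catches.
- mouth (a point): on the magazine's axis, level with the tops of the rods, 22 mm above the magazine point; same axes. The rods are 8 mm thick with domed tops, centres at x +-27, y +-20 mm: 1.5 mm of play round a blank, 46 mm free between the rods on the open y sides. The drawer's low side walls stand 73 mm out in y and end 52 mm below the magazine point.
- catch_rear (a joint): travel of the catch at +x, m: 0 sprung in, 0.009 pushed out. A bevelled tongue 14 mm wide that reaches in to 22.5 mm from the axis; its 22 mm wide housing, 34 to 47 mm out, ends 12 mm above the magazine point. A blank laid between the rods rests on the bevels, underside about 9 mm above the magazine point. Pressed at its middle it spreads the tongues, which takes 5 to 13 N in all.
- catch_front (a joint): the same at -x. Once a blank's top is about 2 mm below the magazine point both tongues snap in over its rim; let go, the follower holds it up against them, its top level with the magazine point. The second blank goes in the same way on top of the first and pushes it down.
- follower (a joint): travel of the spring follower, a 40 mm aluminium plate under the stack, in m: 0 when the magazine is empty (plate 2 mm below the magazine point), growing as it is pushed down, at most 0.046 (room for three blanks). One blank held under the catches: about 0.010. Two: about 0.022. The spring pushes up with 4 N at 0 and 7.4 N at 0.022.
- drawer (a joint): opening of the feed drawer in m: 0 fully shut, up to 0.22 open. It slides level along the magazine's x axis with about 3 N of friction and stays where it is left.
- handle (a point): middle of the drawer's handle, a level steel bar 100 mm long, 10 mm thick, across the drawer 35 mm in front of its panel, 101 mm above the bench; the magazine is 157 mm behind it, same axes. Panel: 176 mm wide, 16 to 130 mm above the bench. Shut, the bar is 47 mm in front of the machine's base (300 deep, 260 wide, 138 mm high); column and head above stay 60 mm or more behind the base's front.
- square_blank_center (a point): square wooden blank, 50 x 50 x 12 mm, not wanted, to be left where it is; the point is its centre.
- small_disc_center (a point): small round wooden blank, diameter 38 mm, 12 mm thick, not wanted, to be left where it is; the point is its centre.
Mind the look-alikes: they are no part of the job. What is shaped like the part that bears blank_b_center but turquoise is not meant. What is shaped like the part that bears blank_a_center but green is not meant.

How it is judged:
On the way:
1. both large blanks lie in the magazine, pressed down below the catches (horizontal distance between each of blank_a_center, blank_b_center and magazine below 0.005 m and z of each of blank_a_center, blank_b_center in the frame of magazine below -0.004 m), for 0.2 s.
At the end, for the whole second after the job is handed in: both large blanks rest in the magazine, each centre within 5 mm of its axis and at least 4 mm below the underside of the catches (a held top blank's centre is 6 mm below it), flat within 0.08 rad; the drawer is shut to within 4 mm; nothing moves (all of step 1 and angle between each of blank_a_center, blank_b_center's own z axis and vertical below 0.08 rad and value of joint drawer below 0.004 m and linear speed of each of blank_a, blank_b below 0.02 m/s); the robot touches nothing.
It fails at once if the square blank or the small round blank is moved more than 40 mm (distance of any of square_blank_center, small_disc_center from where it was at the start of the episode above 0.04 m).
It also fails if it takes over 67 s, if anything falls off the work surface, if the arm or the gripper's body presses on something with over 40 N, if the wrist force passes 120 N, or if a joint passes its speed limit or range.

## Working session

There is one attempt and no reset: what is moved stays moved. The work goes in short steps, Python scripts to look and compute and a tool call to move; the robot and the scene stay as the last step left them, time stands still between calls to the robot, and variables do not carry over. Pictures are saved under pics/ and viewed, and the job is handed in when it is done.

Besides the shell and the picture viewer there is one more tool, called after "Emit:" by a JSON object that holds its "method" and its "body", one argument or row to a line. arm_command: Moves the arm, as the interface text tells. Its arguments: {"type":"object","properties":{"slide":{"type":"array","items":{"type":"array","items":{"type":"number"}}},"turn":{"type":"array","items":{"type":"number"}},"grip":{"type":"array","items":{"type":"number"}},"newtons":{"type":"number"}},"required":["slide","turn","grip"]}

```bash
mkdir -p pics; cat > h.py <<'E'
from workcell import manip
import numpy as np, cv2
from scipy.spatial.transform import Rotation as R
def cam2w(ci,p):
    M,_=cv2.Rodrigues(np.array(ci["rvec"],float)); return M.T@(np.array(p)-np.array(ci["tvec"]).ravel())
def px2w(ci,u,v,z):
    M,_=cv2.Rodrigues(np.array(ci["rvec"],float)); t=np.array(ci["tvec"]).ravel()
    d=M.T@np.array([(u-ci["cx"])/ci["fx"],(v-ci["cy"])/ci["fy"],1]); o=-M.T@t
    return o+d*(z-o[2])/d[2]
def w2px(ci,p):
    M,_=cv2.Rodrigues(np.array(ci["rvec"],float)); q=M@np.array(p)+np.array(ci["tvec"]).ravel()
    return [ci["fx"]*q[0]/q[2]+ci["cx"],ci["fy"]*q[1]/q[2]+ci["cy"]]
def st():
    o=manip.get_obs(); print("t",round(o["clock"],2),"p",np.round(o["position"],4),"q",np.round(o["ee_rot"],3),"F",np.round(o["ft_force"],1),"g",round(o["grip_width"],3)); return o
E
python3 - <<'E'
from h import *
o=st(); print(R.from_quat(o["ee_rot"]).as_matrix().round(3))
for c in ["top","scene"]:
    im=manip.camera(c); cv2.imwrite(f"pics/{c}0.png",im)
    ci=manip.camera_info(c); print(c,{k:np.round(v,3).tolist() for k,v in ci.items()})
    for t in (["blank_a_center","magazine","handle","square_blank_center","small_disc_center"] if c=="top" else ["magazine","handle"]):
        for d in manip.tip_of(t,c): print(t,round(d["score"],2),cam2w(ci,d["xyz"]).round(4))
st()
E
```

```text
t 0.0 p [0.231  0.5803 0.2305] q [ 0.188  0.982 -0.001 -0.   ] F [ 0.8  0.2 -0. ] g 0.998
[[-0.929  0.37  -0.   ]
 [ 0.37   0.929 -0.001]
 [-0.    -0.001 -1.   ]]
top {'fx': 487.585, 'fy': 487.585, 'cx': 331.708, 'cy': 199.746, 'rvec': [2.144, -2.195, 0.11], 'tvec': [-0.003, 0.524, 1.432]}
blank_a_center 0.85 [ 0.7424 -0.2734  0.0057]
blank_a_center 0.59 [ 0.5812 -0.323   0.0098]
magazine 0.67 [0.5595 0.1292 0.0966]
handle 0.93 [ 0.4998 -0.0116  0.1017]
square_blank_center 0.81 [ 0.5867 -0.1917  0.0117]
small_disc_center 0.57 [ 0.4462 -0.2062  0.0129]
scene {'fx': 383.716, 'fy': 383.716, 'cx': 311.786, 'cy': 199.932, 'rvec': [2.42, 0.967, -0.275], 'tvec': [-0.354, -0.253, 1.239]}
magazine 0.63 [0.5517 0.1341 0.096 ]
handle 0.88 [ 0.4922 -0.0073  0.1034]
t 0.45 p [0.2311 0.5807 0.2313] q [ 0.188  0.982 -0.     0.   ] F [ 0.5 -0.2 -0.7] g 0.999
```

View pics/top0.png

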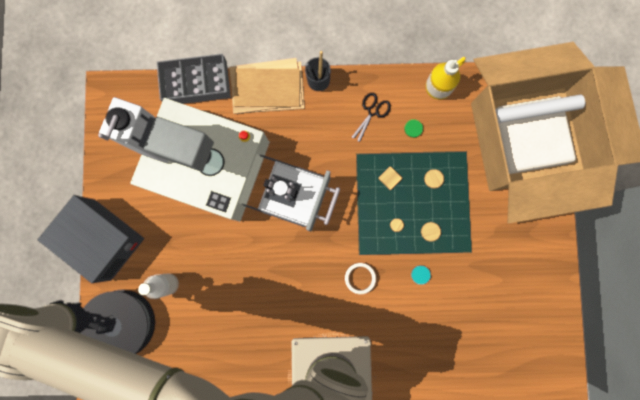

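View pics/scene0.png

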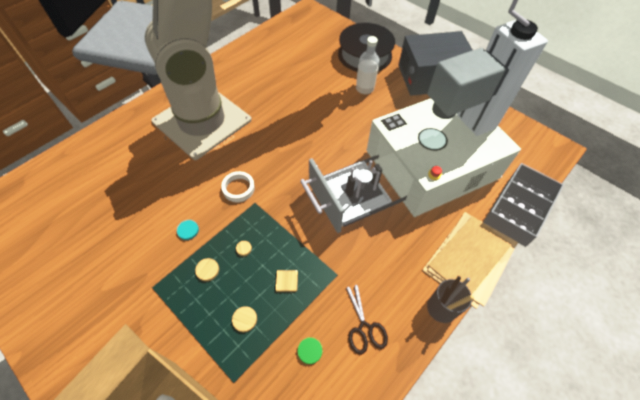

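The top view shows large blanks at about (433,178) and (431,231). The small disc is at (397,225) and the square at (390,178). The look-alikes are green (413,128) and turquoise (421,275). The magazine is at about (281,188) and the handle bar at about (333,205).

```bash
python3 - <<'E'
from h import *
im=cv2.imread("pics/top0.png"); ci=manip.camera_info("top")
hsv=cv2.cvtColor(im,cv2.COLOR_BGR2HSV)
print(hsv[178,433],hsv[231,431])
m=(hsv[...,0]>10)&(hsv[...,0]<28)&(hsv[...,2]>150)
m[:,:360]=0;m[:155]=0;m[250:]=0;m[:,465:]=0
n,l,s,c=cv2.connectedComponentsWithStats(m.astype(np.uint8))
for i in range(1,n):
    if s[i,4]>50: print(s[i],c[i].round(1),px2w(ci,*c[i],0.013).round(4))
# scene
im=cv2.imread("pics/scene0.png"); ci2=manip.camera_info("scene")
hsv=cv2.cvtColor(im,cv2.COLOR_BGR2HSV)
m=(hsv[...,0]>10)&(hsv[...,0]<28)&(hsv[...,2]>150)&(hsv[...,1]<200)
k=np.zeros_like(m);k[235:335,190:305]=1; m&=k
n,l,s,c=cv2.connectedComponentsWithStats(m.astype(np.uint8))
for i in range(1,n):
    if s[i,4]>50: print(s[i],c[i].round(1),px2w(ci2,*c[i],0.012).round(4))
t=cv2.imread("pics/top0.png")[120:250,220:360]; cv2.imwrite("pics/topz.png",cv2.resize(t,None,fx=4.2,fy=4.2,interpolation=cv2.INTER_CUBIC))
for n_,p in dict(mag=[.5595,.1292,.0966],h=[.4998,-.0116,.1017]).items(): print(n_,w2px(ci,p),w2px(ci2,p))
t=cv2.imread("pics/scene0.png")[140:240,290:420]; cv2.imwrite("pics/scz.png",cv2.resize(t,None,fx=5,fy=5,interpolation=cv2.INTER_CUBIC))
E
```

```text
[ 21 116 237] [ 21 117 237]
[379 167  23  23 292] [389.9 177.6] [ 0.588  -0.1932  0.013 ]
[424 169  20  19 283] [433.7 178.3] [ 0.5828 -0.3258  0.013 ]
[390 219  14  13 140] [396.4 224.7] [ 0.4448 -0.2077  0.013 ]
[421 222  20  19 292] [430.4 231.3] [ 0.4225 -0.3088  0.013 ]
[190 235  25  20 243] [198.6 241.9] [ 0.3428 -0.2747  0.012 ]
[236 241  16  14 181] [243.3 247.5] [ 0.4392 -0.205   0.012 ]
[195 258  24  22 412] [206.6 268.8] [ 0.4168 -0.3066  0.012 ]
[276 270  22  21 450] [286.5 280.1] [ 0.5826 -0.1897  0.012 ]
[232 306  25  26 498] [244.  318.5] [ 0.5775 -0.3233  0.012 ]
[281 310  24  25 308] [296.4 326. ] [ 0.678  -0.2515  0.012 ]
mag [np.float64(280.83083204690365), np.float64(185.893033131628)] [np.float64(365.7428309382338), np.float64(178.13822432056887)]
h [np.float64(330.6053767692343), np.float64(205.3809103116029)] [np.float64(312.1266439574282), np.float64(196.65620045005863)]
```

View pics/topz.png

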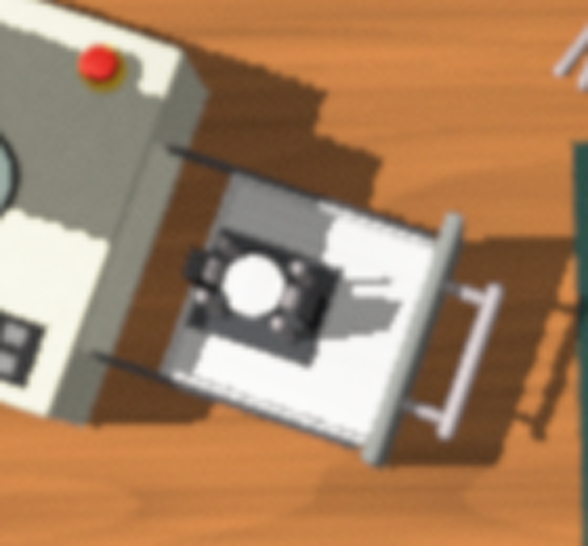

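View pics/scz.png

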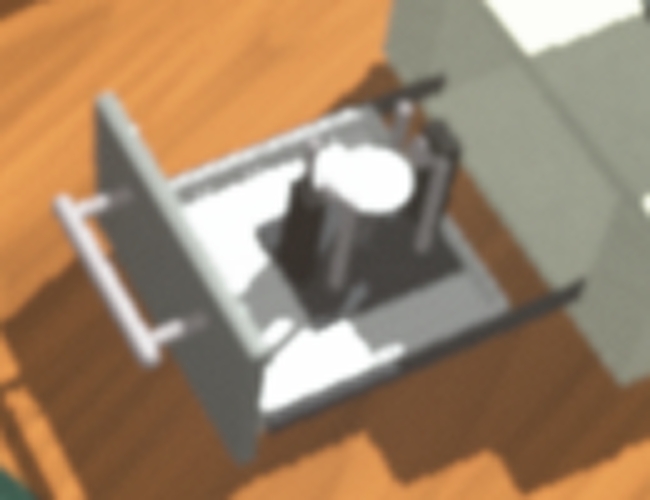

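```bash
python3 - <<'E'
from h import *
ci=manip.camera_info("top"); c2=manip.camera_info("scene")
b=px2w(c2,366,88,0); print("bottle base",b)
for z in (.1,.15,.2,.25): print(z,px2w(c2,371,42,z).round(3),px2w(ci,145,289,z).round(3))
print("bar",px2w(ci,337.1,189.8,.101).round(4),px2w(ci,326.2,222.9,.101).round(4),"plate",px2w(ci,280.7,188.1,.094).round(4))
h1=px2w(ci,337.1,189.8,.101);h2=px2w(ci,326.2,222.9,.101);d=h1-h2;print(np.degrees(np.arctan2(d[1],d[0])),np.linalg.norm(d))
print("base front", px2w(ci,220+205/4.2,120+95/4.2,.138),px2w(ci,220+85/4.2,120+425/4.2,.138))
E
```

```text
bottle base [0.28336606 0.48714414 0.        ]
0.1 [0.215 0.578 0.1  ] [0.278 0.512 0.1  ]
0.15 [0.255 0.519 0.15 ] [0.282 0.492 0.15 ]
0.2 [0.294 0.459 0.2  ] [0.285 0.473 0.2  ]
0.25 [0.333 0.4   0.25 ] [0.289 0.454 0.25 ]
bar [ 0.5439 -0.0311  0.101 ] [0.4505 0.002  0.101 ] plate [0.5535 0.1299 0.094 ]
-19.521096037033068 0.09909895354851704
base front [0.676747   0.15691619 0.138     ] [0.45881651 0.23783012 0.138     ]
```

Emit:
{"method": "arm_command", "body": {
  "slide": [
    [0, 0, -10],
    [0, 0, -10],
    [0, 0, -10],
    [0, 0, -10],
    [0, 0, -10],
    [0, 0, -10],
    [0, 0, 0],
    [0, 0, 0],
    [0, 0, 0],
    [0, 0, 0]
  ],
  "turn": [7, 7, 7, 7, 7, 7, 7, 7, 7, 7],
  "grip": [0, 0, 0, 0, 0, 0, 0, 0, 0, 0]
}}

```text
clock: 1.28
position: [0.2311, 0.5807, 0.2914]
ee_rot: [0.72, 0.694, 0.0, -0.0]
ft_force: [-0.2, 0.6, 0.4]
grip_width: 0.997
```

Emit:
{"method": "arm_command", "body": {
  "slide": [
    [0, 0, 0],
    [0, 0, 0],
    [0, 0, 0]
  ],
  "turn": [7, 7, 4.8],
  "grip": [0, 0, 0]
}}

```text
clock: 1.53
position: [0.231, 0.5807, 0.2913]
ee_rot: [0.824, 0.567, 0.0, -0.0]
ft_force: [0.3, 0.3, 0.1]
grip_width: 0.999
```

```bash
cat >> h.py <<'E'
def rel(target,o=None):
    o=o or manip.get_obs(); M=R.from_quat(o["ee_rot"]).as_matrix()
    d=M.T@(np.array(target)-np.array(o["position"])); print("slide mm",(d*1000).round(1),"ytool deg",np.degrees(np.arctan2(M[1,1],M[0,1])).round(2)); return d
E
python3 - <<'E'
from h import *
st(); rel([.58,-.324,.2]); rel([.55,.13,.29])
E
```

```text
t 1.53 p [0.231  0.5807 0.2913] q [ 0.824  0.567  0.    -0.   ] F [0.3 0.3 0.1] g 0.999
slide mm [-721.   648.5   91.2] ytool deg -20.88
slide mm [-307.5  458.6    1.3] ytool deg -20.88
```

Emit:
{"method": "arm_command", "body": {
  "slide": [
    [-26, 24, 0],
    [-26, 28, 0],
    [-26, 28, 0],
    [-26, 28, 0],
    [-26, 28, 0],
    [-26, 28, 0],
    [-26, 28, 0],
    [-26, 28, 0],
    [-26, 28, 0],
    [-26, 28, 0]
  ],
  "turn": [0, 0, 0, 0, 0, 0, 0, 0, 0, 0],
  "grip": [0, 0, 0, 0, 0, 0, 0, 0, 0, 0]
}}

```text
clock: 2.37
position: [0.399, 0.2387, 0.2916]
ee_rot: [0.822, 0.57, 0.0, -0.0]
ft_force: [0.1, 0.3, -0.1]
grip_width: 1.002
```

Emit:
{"method": "arm_command", "body": {
  "slide": [
    [-12, 36, 0],
    [-12, 36, 0],
    [-12, 36, 0],
    [-12, 36, 0],
    [0, 20, 0],
    [0, 0, 0]
  ],
  "turn": [0, 0, 0, 0, 0, 0],
  "grip": [0, 0, 0, 0, 0, 0]
}}

```text
clock: 2.87
position: [0.5381, 0.1347, 0.2911]
ee_rot: [0.823, 0.568, -0.0, 0.001]
ft_force: [0.1, 0.7, 0.0]
grip_width: 0.998
```

```bash
python3 - <<'E'
from h import *
o=st(); ci=manip.camera_info("wrist"); im=manip.camera("wrist"); cv2.imwrite("pics/w1.png",im)
M,_=cv2.Rodrigues(np.array(ci["rvec"])); print("campos",-M.T@np.array(ci["tvec"]).ravel(), "axes",M.round(3), ci["fx"],ci["cx"],ci["cy"])
print(w2px(ci,[.556,.13,.094]),w2px(ci,[.497,-.0146,.101]))
for t in ["magazine","mouth","handle"]:
    for d in manip.tip_of(t,"wrist"): print(t,round(d["score"],2),cam2w(ci,d["xyz"]).round(4))
E
```

```text
t 2.87 p [0.5381 0.1347 0.2911] q [ 0.823  0.568 -0.     0.001] F [0.1 0.7 0. ] g 0.998
campos [0.56217652 0.19913882 0.43406822] axes [[ 0.935 -0.356  0.003]
 [-0.343 -0.9    0.269]
 [-0.093 -0.253 -0.963]] 315.49134706229614 324.1090217063448 201.6116505786222
[np.float64(340.39043456840824), np.float64(176.68584588647312)] [np.float64(335.85144821628853), np.float64(305.1117942311764)]
magazine 0.57 [0.5532 0.1341 0.0974]
mouth 0.7 [0.5549 0.1335 0.1174]
handle 0.94 [ 0.4931 -0.0143  0.1007]
handle 0.22 [0.5534 0.1348 0.0956]
```

View pics/w1.png

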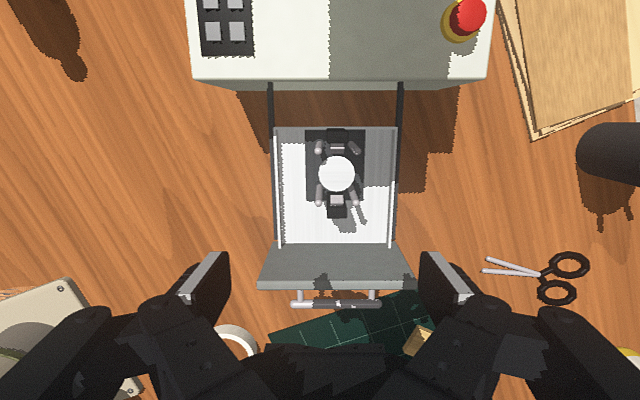

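The wrist view shows the magazine at about (337,173). There are four light rod tips around it, and the catches sit above and below the white follower. The handle bar is at row ~304. I'll zoom in.

```bash
python3 - <<'E'
import cv2
t=cv2.imread("pics/w1.png")[120:225,265:405]; cv2.imwrite("pics/w1z.png",cv2.resize(t,None,fx=5.5,fy=5.5,interpolation=cv2.INTER_CUBIC))
E
```

```text
(no output)
```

View pics/w1z.png

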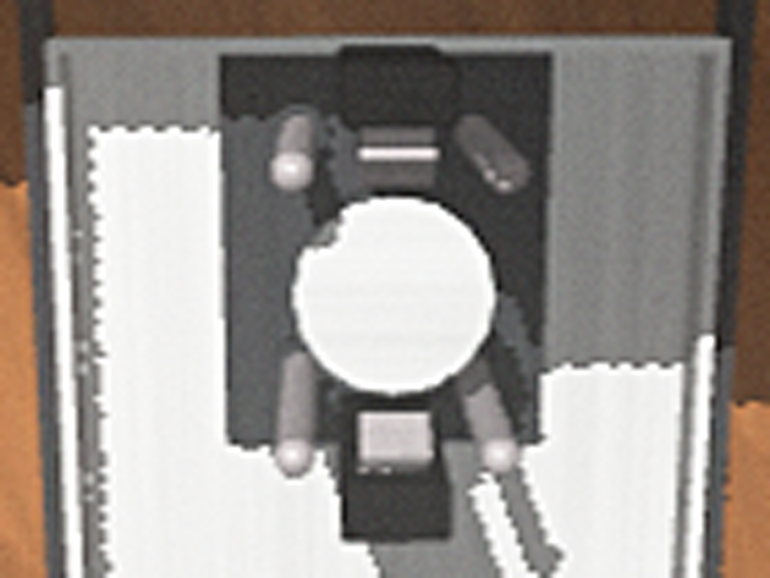

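```bash
python3 - <<'E'
from h import *
ci=manip.camera_info("wrist")
f=lambda a:(265+a[0]/5.5-.4,120+a[1]/5.5-.4)
P=[px2w(ci,*f(a),.114) for a in [(291,168),(506,172),(294,456),(500,455)]]
for p in P: print(p.round(4))
print("mean",np.mean(P,0)); d=(P[0]+P[1]-P[2]-P[3])/2; print(np.degrees(np.arctan2(d[1],d[0])),np.linalg.norm(d), np.linalg.norm(P[3]-P[2]),np.linalg.norm(P[1]-P[0]))
print("plate",px2w(ci,*f((395,296)),.094))
print("sidewalls dir")
print("handle",px2w(ci,337,304,.106),px2w(ci,291,304,.106),px2w(ci,382,304.5,.106))
print("base front",px2w(ci,193,78,.138),px2w(ci,487,78,.138))
E
```

```text
[0.5402 0.1725 0.114 ]
[0.5769 0.1581 0.114 ]
[0.5212 0.1211 0.114 ]
[0.5583 0.1074 0.114 ]
mean [0.5491456  0.13978057 0.114     ]
69.84786624480894 0.05437050711679379 0.039497242385005224 0.03943393106919507
plate [0.54941306 0.13979181 0.094     ]
sidewalls dir
handle [ 0.49700379 -0.00589365  0.106     ] [0.4458471  0.01322573 0.106     ] [ 0.546852   -0.02524751  0.106     ]
base front [0.46138805 0.27197235 0.138     ] [0.70351819 0.18159914 0.138     ]
```

```bash
python3 - <<'E'
from h import *
o=st();ci=manip.camera_info("wrist");p=o["position"]
for z in (p[2],.25,.2,.15,.1,.013): print(z,np.round(w2px(ci,[p[0],p[1],z]),1))
rel([.581,-.324,.2])
E
```

```text
t 3.07 p [0.5347 0.139  0.2913] q [ 0.821  0.571 -0.    -0.   ] F [ 0.6  0.1 -0.5] g 1.0
0.2912581981941177 [324.2 257.6]
0.25 [324.1 228.4]
0.2 [324.1 205.8]
0.15 [324.1 190.7]
0.1 [324.  179.8]
0.013 [324.  166.8]
slide mm [-417.8  205.    91. ] ytool deg -20.43
```

Emit:
{"method": "arm_command", "body": {
  "slide": [
    [-34, 17, 0],
    [-35, 17, 0],
    [-35, 17, 0],
    [-35, 17, 8],
    [-35, 17, 10],
    [-35, 17, 10],
    [-35, 17, 10],
    [-35, 17, 10],
    [-35, 17, 10],
    [-35, 17, 10]
  ],
  "turn": [0, 0, 0, 0, 0, 0, 0, 0, 0, 0],
  "grip": [0, 0, 0, 0, 0, 0, 0, 0, 0, 0]
}}

```text
clock: 3.9
position: [0.5726, -0.2484, 0.2231]
ee_rot: [0.821, 0.571, 0.001, -0.0]
ft_force: [1.2, 0.6, 0.2]
grip_width: 0.996
```

Emit:
{"method": "arm_command", "body": {
  "slide": [
    [-35, 17, 10],
    [-34, 18, 10],
    [0, 0, 0],
    [0, 0, 0],
    [0, 0, 0],
    [0, 0, 0]
  ],
  "turn": [0, 0, 0, 0, 0, 0],
  "grip": [0, 0, 0, 0, 0, 0]
}}

```text
clock: 4.4
position: [0.582, -0.3229, 0.2038]
ee_rot: [0.821, 0.571, 0.001, -0.0]
ft_force: [-0.3, 0.0, 0.9]
grip_width: 1.002
```

```bash
cat >> h.py <<'E'
import json
def shot(name):
    o=st(); ci=manip.camera_info("wrist"); im=manip.camera("wrist"); cv2.imwrite(f"pics/{name}.png",im)
    json.dump({k:(float(v) if np.ndim(v)==0 else np.array(v).ravel().tolist()) for k,v in ci.items()},open(f"pics/{name}.json","w"))
    return o,ci,im
def wood(im):
    hsv=cv2.cvtColor(im,cv2.COLOR_BGR2HSV)
    return cv2.morphologyEx(((hsv[...,0]>14)&(hsv[...,0]<28)&(hsv[...,2]>150)&(hsv[...,1]<150)).astype(np.uint8),cv2.MORPH_OPEN,np.ones((3,3)))
E
python3 - <<'E'
from h import *
o,ci,im=shot("w2"); m=wood(im)
n,l,s,c=cv2.connectedComponentsWithStats(m)
for i in range(1,n):
    if s[i,4]>300: print(s[i],c[i].round(1),px2w(ci,*c[i],0.014).round(4))
E
```

```text
t 4.4 p [ 0.582  -0.3229  0.2038] q [ 0.821  0.571  0.001 -0.   ] F [-0.3  0.   0.9] g 1.002
[ 14   0  28  35 405] [28.8 15.8] [ 0.3769 -0.0785  0.014 ]
[  451     0   189   348 18083] [554.6 245.9] [ 0.8022 -0.486   0.014 ]
[ 506    0   50  153 3048] [531.6  62.1] [ 0.8131 -0.2834  0.014 ]
[545   0  22  91 844] [556.3  44.5] [ 0.8383 -0.276   0.014 ]
[559   0  21  77 633] [569.5  35.8] [ 0.8514 -0.2728  0.014 ]
[ 250   19   61   66 2458] [280.1  51.7] [ 0.5865 -0.1893  0.014 ]
[ 566   61   74   97 3705] [601.1 106.1] [ 0.8716 -0.349   0.014 ]
[140 105  33  33 872] [155.8 121.2] [ 0.4425 -0.2054  0.014 ]
[   0  153   70  123 1417] [ 28.2 208.2] [ 0.2665 -0.2388  0.014 ]
[ 298  157   52   48 1915] [323.6 180.4] [ 0.5817 -0.3229  0.014 ]
[ 158  191   50   48 1818] [182.7 215.3] [ 0.4218 -0.3054  0.014 ]
[  0 199  49  72 652] [ 23.6 234.7] [ 0.2435 -0.2635  0.014 ]
[  0 212  35  56 449] [ 15.3 240.2] [ 0.2308 -0.2659  0.014 ]
[372 271  31  31 367] [387.5 291.6] [ 0.606  -0.4756  0.014 ]
[493 374  33  24 453] [507.8 384.5] [ 0.7125 -0.661   0.014 ]
```

View pics/w2.png

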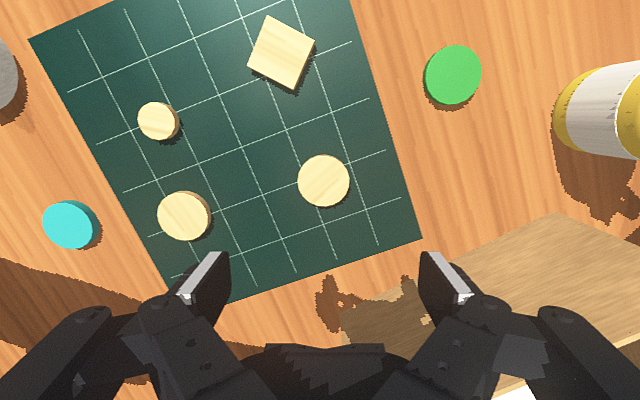

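Emit:
{"method": "arm_command", "body": {
  "slide": [
    [0, 0, 38],
    [0, 0, 40],
    [0, 0, 40],
    [0, 0, 40],
    [0, 0, 25],
    [0, 0, 12],
    [0, 0, 7],
    [0, 0, 0],
    [0, 0, 0],
    [0, 0, 0]
  ],
  "turn": [0, 0, 0, 0, 0, 0, 0, 0, 0, 0],
  "grip": [0, 0, 0, 0, 0, 0, 0, 0, 0, 0],
  "newtons": 40
}}

```text
clock: 5.28
position: [0.5823, -0.3257, 0.0035]
ee_rot: [0.822, 0.57, 0.001, 0.001]
ft_force: [0.2, 0.1, 1.0]
grip_width: 0.996
```

Emit:
{"method": "arm_command", "body": {
  "slide": [
    [0, 0, 0],
    [0, 0, 0],
    [0, 0, 0],
    [0, 0, 0],
    [0, 0, 0],
    [0, 0, 0],
    [0, 0, 0],
    [0, 0, 0]
  ],
  "turn": [0, 0, 0, 0, 0, 0, 0, 0],
  "grip": [1, 1, 1, 1, 1, 1, 1, 1]
}}

```text
clock: 5.95
position: [0.5816, -0.3254, 0.0024]
ee_rot: [0.822, 0.57, 0.001, 0.0]
ft_force: [-0.4, 1.2, 6.2]
grip_width: 0.631
```

```bash
python3 - <<'E'
from h import *
o,ci,im=shot("w3")
E
```

```text
t 5.95 p [ 0.5816 -0.3254  0.0024] q [0.822 0.57  0.001 0.   ] F [-0.4  1.2  6.2] g 0.631
```

View pics/w3.png

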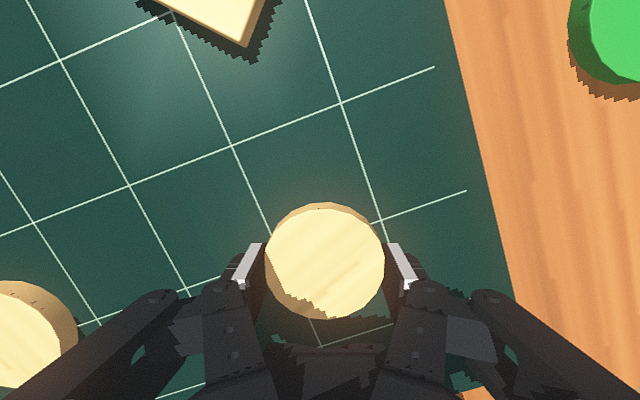

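Emit:
{"method": "arm_command", "body": {
  "slide": [
    [0, 0, -10],
    [0, 0, -25],
    [0, 0, -35],
    [0, 0, -38],
    [0, 0, -38],
    [0, 0, -20],
    [10, 0, -10],
    [25, -10, 0],
    [35, -16, 0],
    [35, -17, 0]
  ],
  "turn": [0, 0, 0, 0, 0, 0, 0, 0, 0, 0],
  "grip": [1, 1, 1, 1, 1, 1, 1, 1, 1, 1]
}}

```text
clock: 6.83
position: [0.5769, -0.2104, 0.1765]
ee_rot: [0.822, 0.569, -0.0, -0.0]
ft_force: [0.9, 0.7, -1.0]
grip_width: 0.631
```

```bash
python3 - <<'E'
from h import *
st(); rel([.5526,.1345,.19])
E
```

```text
t 6.83 p [ 0.5769 -0.2104  0.1765] q [ 0.822  0.569 -0.    -0.   ] F [ 0.9  0.7 -1. ] g 0.631
slide mm [ 314.3 -144.   -13.4] ytool deg -20.58
```

Emit:
{"method": "arm_command", "body": {
  "slide": [
    [35, -16, -2],
    [35, -16, -2],
    [35, -16, -2],
    [35, -16, -2],
    [35, -16, -2],
    [35, -16, -2],
    [35, -16, 0],
    [35, -16, 0],
    [25, -12, 0],
    [10, -4, 0]
  ],
  "turn": [0, 0, 0, 0, 0, 0, 0, 0, 0, 0],
  "grip": [1, 1, 1, 1, 1, 1, 1, 1, 1, 1]
}}

```text
clock: 7.67
position: [0.551, 0.1401, 0.1884]
ee_rot: [0.82, 0.573, -0.0, -0.001]
ft_force: [-0.3, 0.5, -0.1]
grip_width: 0.63
```

Emit:
{"method": "arm_command", "body": {
  "slide": [
    [0, 0, 10],
    [0, 0, 10],
    [0, 0, 0],
    [0, 0, 0],
    [0, 0, 0],
    [0, 0, 0]
  ],
  "turn": [0, 0, 0, 0, 0, 0],
  "grip": [1, 1, 1, 1, 1, 1]
}}

```text
clock: 8.17
position: [0.5533, 0.1326, 0.1696]
ee_rot: [0.822, 0.569, 0.0, 0.0]
ft_force: [0.3, 0.5, -0.1]
grip_width: 0.63
```

```bash
python3 - <<'E'
from h import *
o,ci,im=shot("w4"); rel([.5526,.1345,.15])
t=im[120:340,200:450]; cv2.imwrite("pics/w4z.png",cv2.resize(t,None,fx=2.7,fy=2.7,interpolation=cv2.INTER_CUBIC))
im=manip.camera("scene"); t=im[110:220,300:440];cv2.imwrite("pics/s4z.png",cv2.resize(t,None,fx=5,fy=5,interpolation=cv2.INTER_CUBIC))
E
```

```text
t 8.17 p [0.5533 0.1326 0.1696] q [0.822 0.569 0.    0.   ] F [ 0.3  0.5 -0.1] g 0.63
slide mm [ 1.3 -1.2 19.7] ytool deg -20.58
```

View pics/w4z.png

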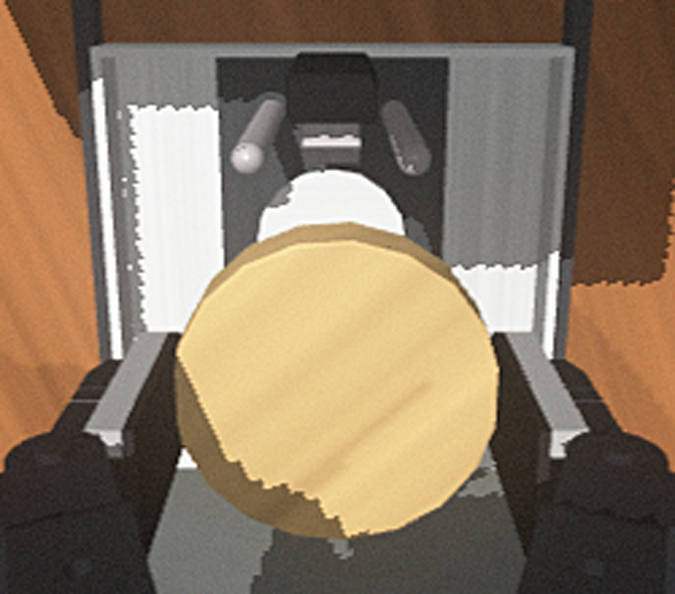

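View pics/s4z.png

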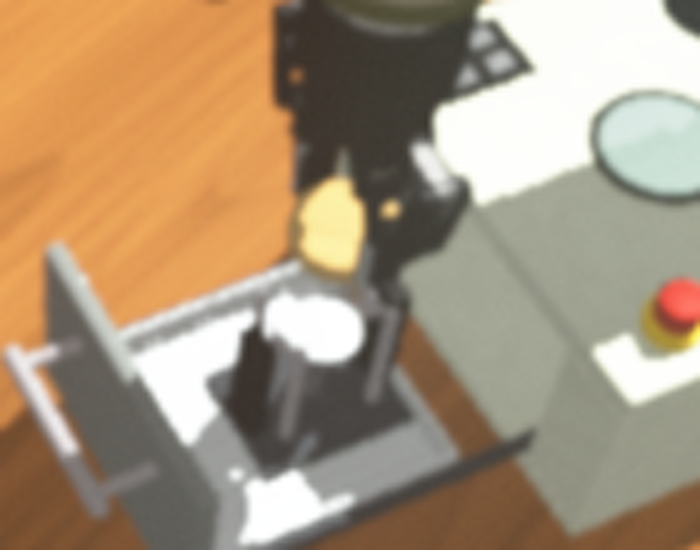

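```bash
cat >> h.py <<'E'
from scipy.optimize import least_squares
def load(name):
    ci=json.load(open(f"pics/{name}.json")); return cv2.imread(f"pics/{name}.png"),ci
def proj(ci,P):
    return cv2.projectPoints(np.array(P,float),np.array(ci["rvec"]),np.array(ci["tvec"]),np.array([[ci["fx"],0,ci["cx"]],[0,ci["fy"],ci["cy"]],[0,0,1.]]),None)[0].reshape(-1,2)
def fitdisc(ci,mask,x0,r=.028,fixz=None):
    cs,_=cv2.findContours(mask,cv2.RETR_EXTERNAL,cv2.CHAIN_APPROX_NONE); c=max(cs,key=cv2.contourArea).reshape(-1,2).astype(float)
    a=np.linspace(0,2*np.pi,120,endpoint=False)
    def f(p):
        z=p[2] if fixz is None else fixz
        P=np.concatenate([np.c_[p[0]+r*np.cos(a),p[1]+r*np.sin(a),np.full(120,z+dz)] for dz in (.006,-.006)])
        h=cv2.convexHull(proj(ci,P).astype(np.float32))
        return np.array([cv2.pointPolygonTest(h,tuple(map(float,q)),True) for q in c])-0.5
    s=least_squares(f,x0,loss="soft_l1",f_scale=1.0,diff_step=1e-4); return s.x,np.sqrt(np.mean(f(s.x)**2)),c
E
python3 - <<'E'
from h import *
im,ci=load("w4")
hsv=cv2.cvtColor(im,cv2.COLOR_BGR2HSV)
m=((hsv[...,0]>14)&(hsv[...,0]<28)&(hsv[...,2]>70)&(hsv[...,1]>70)).astype(np.uint8)
k=np.zeros_like(m);k[195:325,262:388]=1;m&=k
m=cv2.morphologyEx(m,cv2.MORPH_OPEN,np.ones((5,5)))
x,e,c=fitdisc(ci,m,[.5533,.1326,.18]); print("blank fit",x,e)
v=im.copy(); 
for p in c.astype(int): v[p[1],p[0]]=(0,0,255)
cv2.imwrite("pics/w4c.png",cv2.resize(v[180:340,250:400],None,fx=3,fy=3))
o={"position":[.5533,.1326,.1696],"ee_rot":[.822,.569,0,0]}
rel(x,o)
f=lambda a:(200+a[0]/2.7-.3,120+a[1]/2.7-.3)
P=[px2w(ci,*f(a),.114) for a in [(247,157),(418,159)]]
mid=(P[0]+P[1])/2; d=P[1]-P[0]; print(P,np.linalg.norm(d),np.degrees(np.arctan2(d[1],d[0])))
xa=np.array([-d[1],d[0],0])/np.linalg.norm(d); 
ax=mid-.027*xa; print("axis",ax); rel(ax,o)
im1=cv2.imread("pics/w1.png")
E
```

```text
blank fit [0.55326667 0.1328969  0.1741673 ] 0.5004682741440893
slide mm [ 0.3 -0.1 -4.6] ytool deg -20.62
[array([0.54383193, 0.16729653, 0.114     ]), array([0.5816086 , 0.15253459, 0.114     ])] 0.040558494059944 -21.344011146975266
axis [0.55289316 0.13476744 0.114     ]
slide mm [ 1.9 -1.1 55.6] ytool deg -20.62
```

View pics/w4c.png

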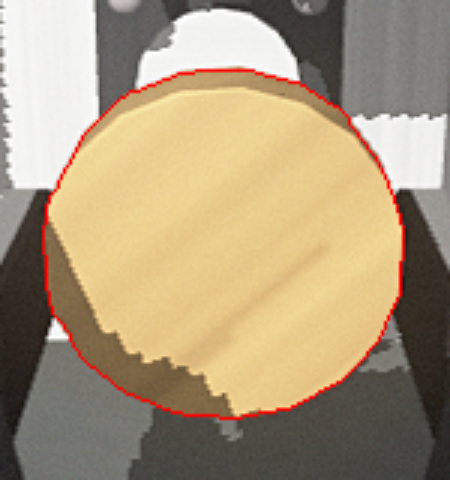

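Emit:
{"method": "arm_command", "body": {
  "slide": [
    [1.6, -1.0, 10],
    [0, 0, 20],
    [0, 0, 12],
    [0, 0, 3],
    [0, 0, 0],
    [0, 0, 0],
    [0, 0, 0],
    [0, 0, 0]
  ],
  "turn": [0, 0, 0, 0, 0, 0, 0, 0],
  "grip": [1, 1, 1, 1, 1, 1, 1, 1]
}}

```text
clock: 8.93
position: [0.5531, 0.1356, 0.1251]
ee_rot: [0.822, 0.57, 0.001, 0.0]
ft_force: [-0.1, -0.6, -0.9]
grip_width: 0.637
```

```bash
python3 - <<'E'
from h import *
o,ci,im=shot("w5")
hsv=cv2.cvtColor(im,cv2.COLOR_BGR2HSV)
m=((hsv[...,0]>14)&(hsv[...,0]<28)&(hsv[...,2]>70)&(hsv[...,1]>70)).astype(np.uint8)
k=np.zeros_like(m);k[195:325,262:388]=1;m&=k
m=cv2.morphologyEx(m,cv2.MORPH_OPEN,np.ones((5,5)))
x,e,c=fitdisc(ci,m,[*o["position"][:2],.13]); print("blank fit",x,e); rel(x,o)
t=im[110:300,220:430]; cv2.imwrite("pics/w5z.png",cv2.resize(t,None,fx=3.6,fy=3.1,interpolation=cv2.INTER_CUBIC))
E
```

```text
t 8.93 p [0.5531 0.1356 0.1251] q [0.822 0.57  0.001 0.   ] F [-0.1 -0.6 -0.9] g 0.637
blank fit [0.55311691 0.13609798 0.12968547] 0.4724210693451057
slide mm [ 0.5 -0.1 -4.6] ytool deg -20.51
```

View pics/w5z.png

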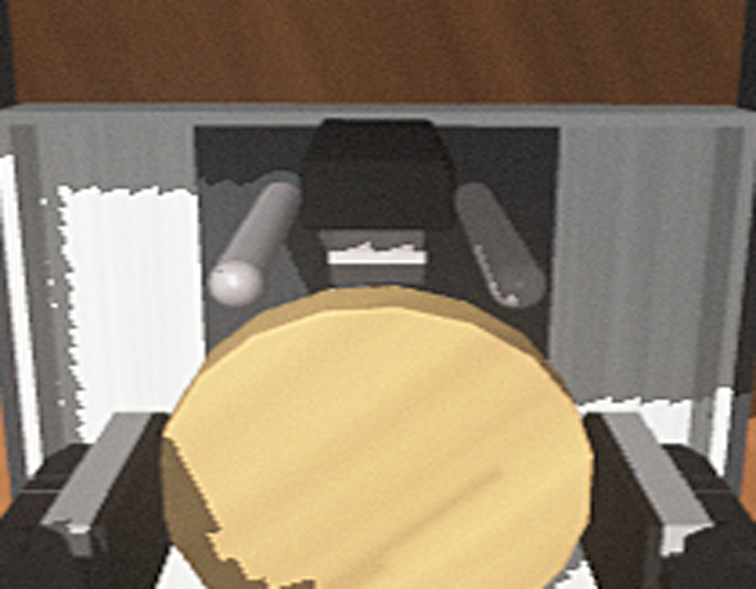

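```bash
python3 - <<'E'
from h import *
im,ci=load("w5"); o={"position":[.5531,.1356,.1251],"ee_rot":[.822,.57,0,0]}
f=lambda a:(220+(a[0]+.5)/3.6-.5,110+(a[1]+.5)/3.1-.5)
P=[px2w(ci,*f(a),.114) for a in [(236,282),(518,283)]]
mid=(P[0]+P[1])/2; d=P[1]-P[0]; print(np.linalg.norm(d),np.degrees(np.arctan2(d[1],d[0])))
xa=np.array([-d[1],d[0],0])/np.linalg.norm(d)
ax=mid-.027*xa; print("axis",ax); rel(ax,o)
E
```

```text
0.039699765383174976 -20.824141757677832
axis [0.5527156  0.13486117 0.114     ]
slide mm [-0.8 -0.1 11.1] ytool deg -20.52
```

Emit:
{"method": "arm_command", "body": {
  "slide": [
    [-1.1, 0, 0],
    [0, 0, 4],
    [0, 0, 4],
    [0, 0, 4],
    [0, 0, 3],
    [0, 0, 2],
    [0, 0, 0],
    [0, 0, 0],
    [0, 0, 0]
  ],
  "turn": [0, 0, 0, 0, 0, 0, 0, 0, 0],
  "grip": [1, 1, 1, 1, 1, 1, 1, 1, 1]
}}

```text
clock: 9.73
position: [0.5523, 0.1345, 0.1074]
ee_rot: [0.822, 0.57, 0.0, -0.0]
ft_force: [0.5, 0.3, 0.4]
grip_width: 0.631
```

```bash
python3 - <<'E'
from h import *
o,ci,im=shot("w6")
t=im[110:310,220:430]; cv2.imwrite("pics/w6z.png",cv2.resize(t,None,fx=3.6,fy=2.9,interpolation=cv2.INTER_CUBIC))
E
```

```text
t 9.73 p [0.5523 0.1345 0.1074] q [ 0.822  0.57   0.    -0.   ] F [0.5 0.3 0.4] g 0.631
```

View pics/w6z.png

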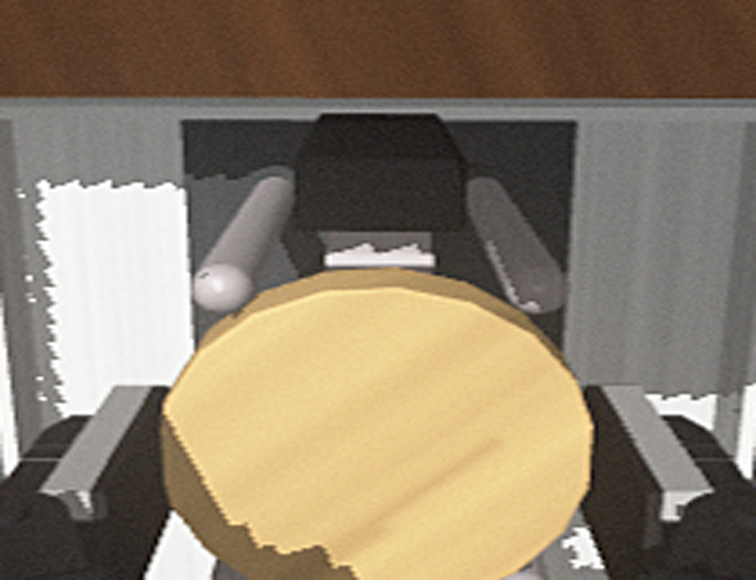

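Emit:
{"method": "arm_command", "body": {
  "slide": [
    [0, 0, 0],
    [0, 0, 3],
    [0, 0, 4],
    [0, 0, 4],
    [0, 0, 4],
    [0, 0, 4],
    [0, 0, 4],
    [0, 0, 4],
    [0, 0, 2],
    [0, 0, 0]
  ],
  "turn": [0, 0, 0, 0, 0, 0, 0, 0, 0, 0],
  "grip": [1, 1, 1, 1, 1, 1, 1, 1, 1, 1],
  "newtons": 70
}}

```text
clock: 10.62
position: [0.5529, 0.1345, 0.0785]
ee_rot: [0.822, 0.57, 0.001, 0.0]
ft_force: [1.9, -1.1, 6.1]
grip_width: 0.618
```

```bash
python3 - <<'E'
from h import *
o,ci,im=shot("w7")
t=im[110:310,220:430]; cv2.imwrite("pics/w7z.png",cv2.resize(t,None,fx=3.6,fy=2.9,interpolation=cv2.INTER_CUBIC))
E
```

```text
t 10.62 p [0.5529 0.1345 0.0785] q [0.822 0.57  0.001 0.   ] F [ 1.9 -1.1  6.1] g 0.618
```

View pics/w7z.png

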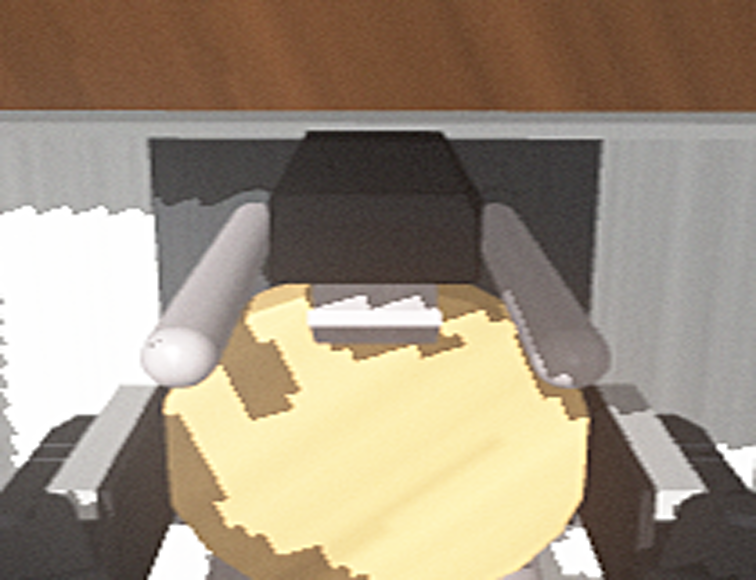

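The rear tongue now sits over the blank's rim, and the force reads about 6 N, which matches the follower. I'll release and lift.

Emit:
{"method": "arm_command", "body": {
  "slide": [
    [0, 0, 0],
    [0, 0, 0],
    [0, 0, 0],
    [0, 0, 0],
    [0, 0, 0],
    [0, 0, -10],
    [0, 0, -25],
    [0, 0, -38],
    [0, 0, -30],
    [0, 0, 0]
  ],
  "turn": [0, 0, 0, 0, 0, 0, 0, 0, 0, 0],
  "grip": [0, 0, 0, 0, 0, 0, 0, 0, 0, 0]
}}

```text
clock: 11.5
position: [0.5551, 0.1347, 0.1882]
ee_rot: [0.822, 0.57, 0.004, 0.001]
ft_force: [0.5, 0.2, 0.3]
grip_width: 1.0
```

Emit:
{"method": "arm_command", "body": {
  "slide": [
    [0, 0, 0],
    [0, 0, 0],
    [0, 0, 0]
  ],
  "turn": [0, 0, 0],
  "grip": [0, 0, 0]
}}

```text
clock: 11.75
position: [0.5515, 0.1344, 0.1805]
ee_rot: [0.822, 0.57, -0.001, -0.0]
ft_force: [0.6, -1.1, -0.7]
grip_width: 0.996
```

```bash
python3 - <<'E'
from h import *
o,ci,im=shot("w8")
t=im[90:290,220:430]; cv2.imwrite("pics/w8z.png",cv2.resize(t,None,fx=3.6,fy=2.9,interpolation=cv2.INTER_CUBIC))
rel([.4218,-.3054,.15],o)
E
```

```text
t 11.75 p [0.5515 0.1344 0.1805] q [ 0.822  0.57  -0.001 -0.   ] F [ 0.6 -1.1 -0.7] g 0.996
slide mm [-457.4   32.6   30.9] ytool deg -20.5
```

View pics/w8z.png

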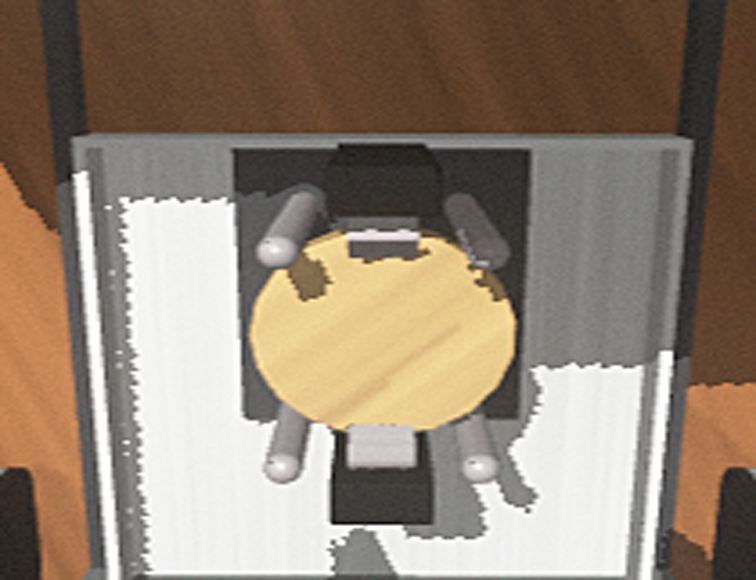

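Emit:
{"method": "arm_command", "body": {
  "slide": [
    [-20, 1, 0],
    [-38, 3, 0],
    [-38, 3, 0],
    [-38, 3, 0],
    [-38, 3, 0],
    [-38, 3, 0],
    [-38, 3, 0],
    [-38, 3, 0],
    [-38, 3, 0],
    [-38, 3, 0]
  ],
  "turn": [0, 0, 0, 0, 0, 0, 0, 0, 0, 0],
  "grip": [0, 0, 0, 0, 0, 0, 0, 0, 0, 0]
}}

```text
clock: 12.63
position: [0.4503, -0.2158, 0.1808]
ee_rot: [0.822, 0.57, -0.0, -0.0]
ft_force: [1.0, -0.1, -0.7]
grip_width: 1.003
```

Emit:
{"method": "arm_command", "body": {
  "slide": [
    [-38, 3, 0],
    [-38, 3, 0],
    [-19, 0, 0],
    [0, 0, 0],
    [0, 0, 0],
    [0, 0, 0],
    [0, 0, 0]
  ],
  "turn": [0, 0, 0, 0, 0, 0, 0],
  "grip": [0, 0, 0, 0, 0, 0, 0]
}}

```text
clock: 13.22
position: [0.4244, -0.3042, 0.1809]
ee_rot: [0.821, 0.571, -0.0, -0.0]
ft_force: [0.7, -0.2, 0.0]
grip_width: 1.001
```

```bash
python3 - <<'E'
from h import *
o,ci,im=shot("w9"); m=wood(im)
n,l,s,c=cv2.connectedComponentsWithStats(m)
for i in range(1,n):
    if s[i,4]>300:
        p=px2w(ci,*c[i],.014)
        if abs(p[0]-.42)<.06 and abs(p[1]+.305)<.15: print(s[i],c[i].round(1),p.round(4)); 
        if np.hypot(p[0]-.4218,p[1]+.3054)<.01:
            x,e,_=fitdisc(ci,(l==i).astype(np.uint8),[p[0],p[1],.009],fixz=.009); print(x,e); rel([x[0],x[1],.0025],o)
E
```

```text
t 13.22 p [ 0.4244 -0.3042  0.1809] q [ 0.821  0.571 -0.    -0.   ] F [ 0.7 -0.2  0. ] g 1.001
[286  62  38  37 847] [305.6  79.5] [ 0.4431 -0.2054  0.014 ]
[ 294  162   54   52 2114] [321.3 187.6] [ 0.4207 -0.306   0.014 ]
[ 0.42003237 -0.30757953  0.009     ] 2.00469138672216
slide mm [ -4.8  -2.8 178.4] ytool deg -20.39
```

View pics/w9.png

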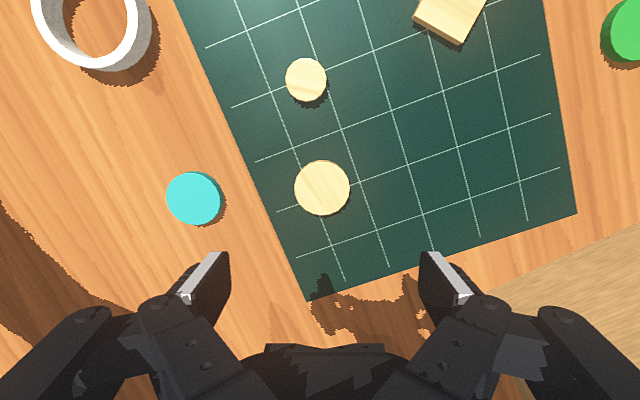

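Emit:
{"method": "arm_command", "body": {
  "slide": [
    [-3, -2.8, 30],
    [0, 0, 38],
    [0, 0, 38],
    [0, 0, 35],
    [0, 0, 20],
    [0, 0, 10],
    [0, 0, 7],
    [0, 0, 0],
    [0, 0, 0],
    [0, 0, 0]
  ],
  "turn": [0, 0, 0, 0, 0, 0, 0, 0, 0, 0],
  "grip": [0, 0, 0, 0, 0, 0, 0, 0, 0, 0],
  "newtons": 40
}}

```text
clock: 14.1
position: [0.4213, -0.3076, 0.0046]
ee_rot: [0.822, 0.57, 0.001, 0.001]
ft_force: [0.3, -0.9, 0.0]
grip_width: 0.998
```

Emit:
{"method": "arm_command", "body": {
  "slide": [
    [0, 0, 0],
    [0, 0, 0],
    [0, 0, 0],
    [0, 0, 0],
    [0, 0, 0],
    [0, 0, 0],
    [0, 0, 0],
    [0, 0, 0]
  ],
  "turn": [0, 0, 0, 0, 0, 0, 0, 0],
  "grip": [1, 1, 1, 1, 1, 1, 1, 1]
}}

```text
clock: 14.77
position: [0.4208, -0.3074, 0.0043]
ee_rot: [0.822, 0.57, 0.001, 0.0]
ft_force: [-3.0, 2.1, 12.6]
grip_width: 0.634
```

Emit:
{"method": "arm_command", "body": {
  "slide": [
    [0, 0, -10],
    [0, 0, -25],
    [0, 0, -35],
    [0, 0, -38],
    [0, 0, -38],
    [0, 0, -20],
    [0, 0, -9],
    [0, 0, 0],
    [0, 0, 0],
    [0, 0, 0]
  ],
  "turn": [0, 0, 0, 0, 0, 0, 0, 0, 0, 0],
  "grip": [1, 1, 1, 1, 1, 1, 1, 1, 1, 1]
}}

```text
clock: 15.6
position: [0.4196, -0.3067, 0.1769]
ee_rot: [0.822, 0.57, -0.001, -0.001]
ft_force: [-0.2, 0.1, -1.0]
grip_width: 0.633
```

```bash
python3 - <<'E'
from h import *
o=st(); rel([.5527,.1349,.175],o)
E
```

```text
t 15.6 p [ 0.4196 -0.3067  0.1769] q [ 0.822  0.57  -0.001 -0.001] F [-0.2  0.1 -1. ] g 0.633
slide mm [460.2 -29.9   2. ] ytool deg -20.49
```

Emit:
{"method": "arm_command", "body": {
  "slide": [
    [20, -1, 0],
    [38, -3, 0],
    [38, -3, 0],
    [38, -3, 0],
    [38, -3, 0],
    [38, -3, 0],
    [38, -3, 0],
    [38, -2, 0],
    [38, -2, 0],
    [38, -2, 0]
  ],
  "turn": [0, 0, 0, 0, 0, 0, 0, 0, 0, 0],
  "grip": [1, 1, 1, 1, 1, 1, 1, 1, 1, 1]
}}

```text
clock: 16.43
position: [0.523, 0.0423, 0.1767]
ee_rot: [0.822, 0.57, -0.001, -0.0]
ft_force: [0.1, -0.7, -0.0]
grip_width: 0.628
```

Emit:
{"method": "arm_command", "body": {
  "slide": [
    [38, -2, 0],
    [38, -2, 0],
    [18, -2, 8],
    [0, 0, 20],
    [0, 0, 15],
    [0, 0, 7],
    [0, 0, 0],
    [0, 0, 0],
    [0, 0, 0],
    [0, 0, 0]
  ],
  "turn": [0, 0, 0, 0, 0, 0, 0, 0, 0, 0],
  "grip": [1, 1, 1, 1, 1, 1, 1, 1, 1, 1]
}}

```text
clock: 17.27
position: [0.5515, 0.1306, 0.1291]
ee_rot: [0.822, 0.57, 0.001, 0.0]
ft_force: [1.1, 0.5, 0.2]
grip_width: 0.634
```

```bash
python3 - <<'E'
from h import *
o,ci,im=shot("w10"); rel([.5527,.1349,.12],o)
hsv=cv2.cvtColor(im,cv2.COLOR_BGR2HSV)
m=((hsv[...,0]>14)&(hsv[...,0]<28)&(hsv[...,2]>70)&(hsv[...,1]>70)).astype(np.uint8)
k=np.zeros_like(m);k[195:325,262:388]=1;m&=k
m=cv2.morphologyEx(m,cv2.MORPH_OPEN,np.ones((5,5)))
x,e,c=fitdisc(ci,m,[*o["position"][:2],.13]); print("blank fit",x,e); rel(x,o)
t=im[110:310,220:430].copy(); 
cv2.imwrite("pics/w10z.png",cv2.resize(t,None,fx=3.6,fy=2.9,interpolation=cv2.INTER_CUBIC))
E
```

```text
t 17.27 p [0.5515 0.1306 0.1291] q [0.822 0.57  0.001 0.   ] F [1.1 0.5 0.2] g 0.634
slide mm [ 4.5 -0.4  9.1] ytool deg -20.53
blank fit [0.55332166 0.13557316 0.13871088] 3.7668258374481227
slide mm [ 5.3 -0.  -9.6] ytool deg -20.53
```

View pics/w10z.png

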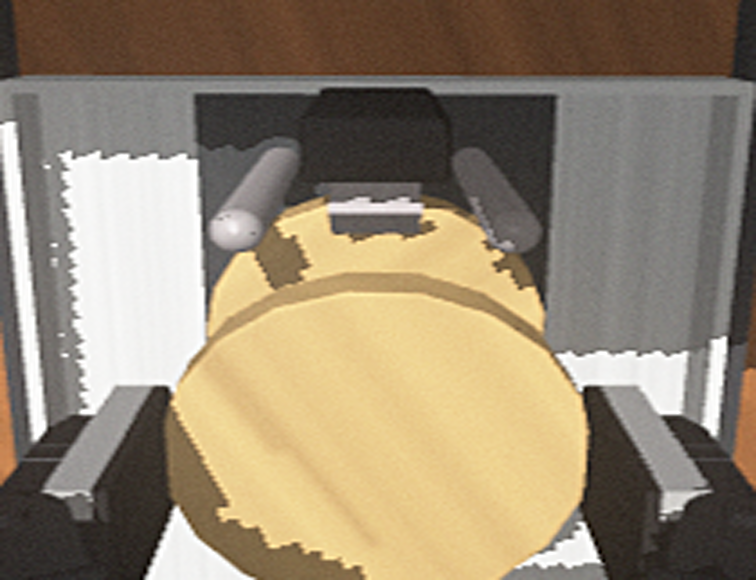

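```bash
cat >> h.py <<'E'
def fitpts(ci,c,x0,r=.028):
    a=np.linspace(0,2*np.pi,120,endpoint=False)
    def f(p):
        P=np.concatenate([np.c_[p[0]+r*np.cos(a),p[1]+r*np.sin(a),np.full(120,p[2]+dz)] for dz in (.006,-.006)])
        h=cv2.convexHull(proj(ci,P).astype(np.float32))
        return np.array([cv2.pointPolygonTest(h,tuple(map(float,q)),True) for q in c])
    s=least_squares(f,x0,loss="soft_l1",diff_step=1e-4); return s.x,f(s.x)
E
python3 - <<'E'
from h import *
im,ci=load("w10"); o={"position":[.5515,.1306,.1291],"ee_rot":[.822,.57,.001,0]}
hsv=cv2.cvtColor(im,cv2.COLOR_BGR2HSV)
m=((hsv[...,0]>14)&(hsv[...,0]<28)&(hsv[...,2]>70)&(hsv[...,1]>70)).astype(np.uint8)
k=np.zeros_like(m);k[195:340,262:388]=1;m&=k
m=cv2.morphologyEx(m,cv2.MORPH_OPEN,np.ones((5,5)))
cs,_=cv2.findContours(m,cv2.RETR_EXTERNAL,cv2.CHAIN_APPROX_NONE); c=max(cs,key=cv2.contourArea).reshape(-1,2).astype(float)
lo=c[c[:,1]>252]; print(lo.min(0),lo.max(0))
z=np.array([(172,400),(205,350),(260,308),(320,283),(378,273),(440,277),(500,298),(545,328)],float)
zt=np.repeat(np.c_[220+(z[:,0]+.5)/3.6-.5,110+(z[:,1]+.5)/2.9-.5],8,0)
x,r=fitpts(ci,np.r_[lo,zt],[.5515,.131,.134]); print(x,np.abs(r).mean(),np.abs(r).max()); rel(x,o)
f=lambda a:(220+(a[0]+.5)/3.6-.5,110+(a[1]+.5)/2.9-.5)
P=[px2w(ci,*f(a),.114) for a in [(237,228),(516,231)]]
mid=(P[0]+P[1])/2; d=P[1]-P[0]; print(np.linalg.norm(d),np.degrees(np.arctan2(d[1],d[0])))
xa=np.array([-d[1],d[0],0])/np.linalg.norm(d)
ax=mid-.027*xa; print("axis",ax); rel(ax,o)
E
```

```text
[265. 253.] [383. 318.]
[0.55100646 0.12911129 0.1301689 ] 0.6409785254789726 2.6840667883370584
slide mm [-1.6  0.1 -1.1] ytool deg -20.52
0.0398930651464863 -21.382255972885986
axis [0.55268391 0.13484741 0.114     ]
slide mm [ 4.4 -0.4 15.1] ytool deg -20.52
```

```bash
python3 - <<'E'
from h import *
im,ci=load("w10"); o={"position":[.5515,.1306,.1291],"ee_rot":[.822,.57,.001,0]}
M=R.from_quat(o["ee_rot"]).as_matrix()
v=cv2.resize(im[190:330,250:400],None,fx=5,fy=4,interpolation=cv2.INTER_CUBIC)
a=np.linspace(0,2*np.pi,200)
for (tx,tz),col in {(-1.6,-1.1):(0,0,255),(-.5,-2.7):(255,0,0)}.items():
    x=np.array(o["position"])+M@np.array([tx,0,tz])/1000
    for dz in (.006,-.006):
        q=proj(ci,np.c_[x[0]+.028*np.cos(a),x[1]+.028*np.sin(a),np.full(200,x[2]+dz)])
        q=np.c_[(q[:,0]-250+.5)*5,(q[:,1]-190+.5)*4].astype(int); cv2.polylines(v,[q.reshape(-1,1,2)],True,col,1)
cv2.imwrite("pics/w10o.png",v)
E
```

```text
(no output)
```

View pics/w10o.png

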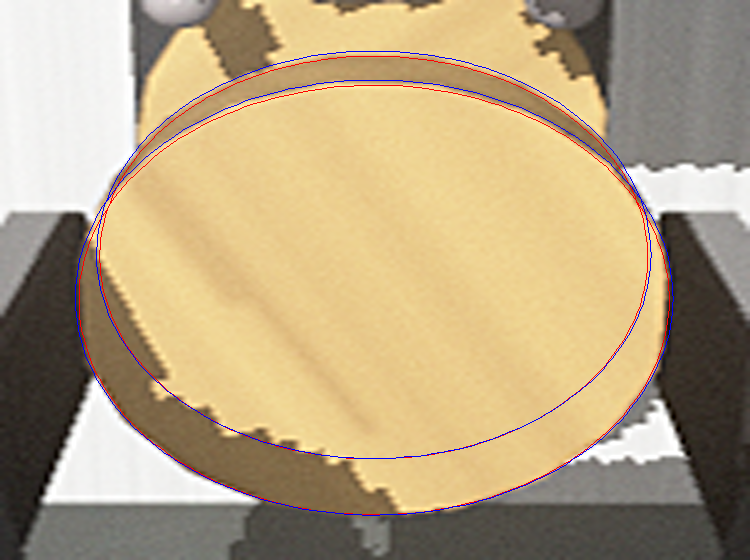

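Emit:
{"method": "arm_command", "body": {
  "slide": [
    [3, -0.5, 0],
    [3, 0, 0],
    [0, 0, 0],
    [0, 0, 0],
    [0, 0, 0],
    [0, 0, 0]
  ],
  "turn": [0, 0, 0, 0, 0, 0],
  "grip": [1, 1, 1, 1, 1, 1]
}}

```text
clock: 17.82
position: [0.5526, 0.1364, 0.1283]
ee_rot: [0.822, 0.57, -0.0, -0.0]
ft_force: [0.2, 0.5, -0.1]
grip_width: 0.63
```

```bash
python3 - <<'E'
from h import *
o,ci,im=shot("w11")
cv2.imwrite("pics/w11z.png",cv2.resize(im[110:310,220:430],None,fx=3.6,fy=2.9,interpolation=cv2.INTER_CUBIC))
E
```

```text
t 17.82 p [0.5526 0.1364 0.1283] q [ 0.822  0.57  -0.    -0.   ] F [ 0.2  0.5 -0.1] g 0.63
```

View pics/w11z.png

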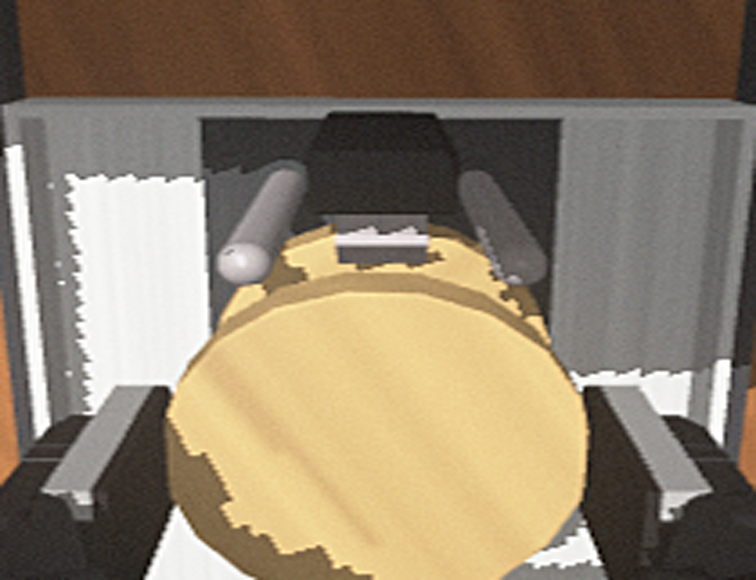

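Emit:
{"method": "arm_command", "body": {
  "slide": [
    [0.2, 0.6, 0],
    [0, 0, 4],
    [0, 0, 4],
    [0, 0, 4],
    [0, 0, 4],
    [0, 0, 0],
    [0, 0, 0],
    [0, 0, 0]
  ],
  "turn": [0, 0, 0, 0, 0, 0, 0, 0],
  "grip": [1, 1, 1, 1, 1, 1, 1, 1]
}}

```text
clock: 18.53
position: [0.5532, 0.1363, 0.1122]
ee_rot: [0.822, 0.57, -0.0, 0.0]
ft_force: [0.4, -1.5, -0.3]
grip_width: 0.63
```

```bash
python3 - <<'E'
from h import *
o,ci,im=shot("w12")
cv2.imwrite("pics/w12z.png",cv2.resize(im[110:310,220:430],None,fx=3.6,fy=2.9,interpolation=cv2.INTER_CUBIC))
E
```

```text
t 18.53 p [0.5532 0.1363 0.1122] q [ 0.822  0.57  -0.     0.   ] F [ 0.4 -1.5 -0.3] g 0.63
```

View pics/w12z.png

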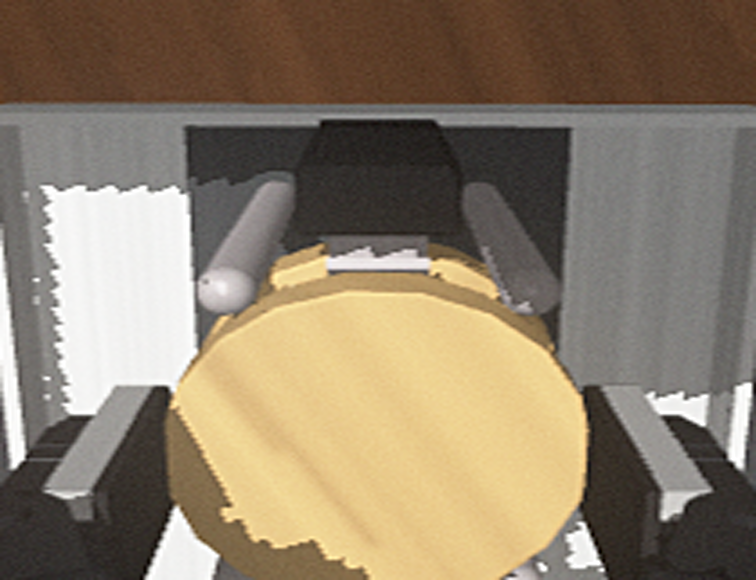

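Emit:
{"method": "arm_command", "body": {
  "slide": [
    [0, 0, 0],
    [0, 0, 4],
    [0, 0, 4],
    [0, 0, 4],
    [0, 0, 4],
    [0, 0, 4],
    [0, 0, 4],
    [0, 0, 4],
    [0, 0, 3],
    [0, 0, 0]
  ],
  "turn": [0, 0, 0, 0, 0, 0, 0, 0, 0, 0],
  "grip": [1, 1, 1, 1, 1, 1, 1, 1, 1, 1],
  "newtons": 80
}}

```text
clock: 19.42
position: [0.5544, 0.1366, 0.0817]
ee_rot: [0.822, 0.57, 0.001, 0.0]
ft_force: [1.8, -1.0, 5.5]
grip_width: 0.612
```

```bash
python3 - <<'E'
from h import *
o,ci,im=shot("w13")
cv2.imwrite("pics/w13z.png",cv2.resize(im[110:310,220:430],None,fx=3.6,fy=2.9,interpolation=cv2.INTER_CUBIC))
E
```

```text
t 19.42 p [0.5544 0.1366 0.0817] q [0.822 0.57  0.001 0.   ] F [ 1.8 -1.   5.5] g 0.612
```

View pics/w13z.png

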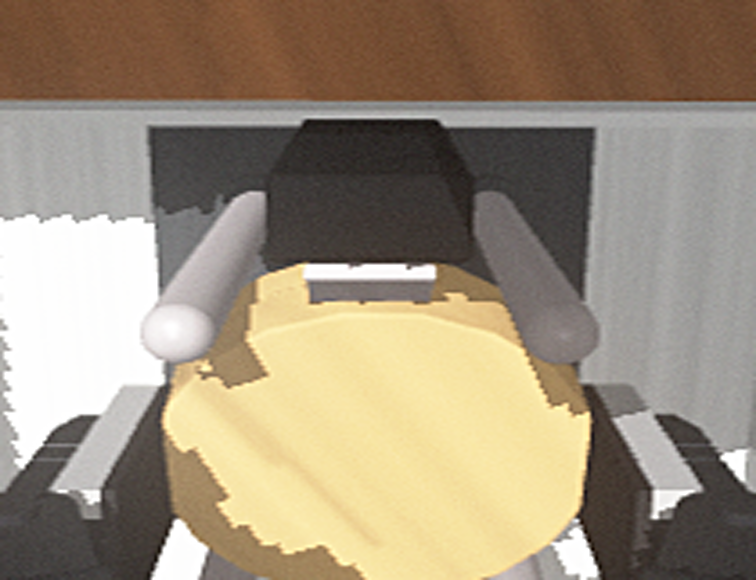

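The second blank's top edge still stands above the rear tongue, so it slipped in the grip. I'll release, look, and then press at the middle with closed fingers.

Emit:
{"method": "arm_command", "body": {
  "slide": [
    [0, 0, 0],
    [0, 0, 0],
    [0, 0, 0],
    [0, 0, 0],
    [0, 0, 0],
    [0, 0, -10],
    [0, 0, -25],
    [0, 0, -35],
    [0, 0, -20],
    [0, 0, 0]
  ],
  "turn": [0, 0, 0, 0, 0, 0, 0, 0, 0, 0],
  "grip": [0, 0, 0, 0, 0, 0, 0, 0, 0, 0]
}}

```text
clock: 20.3
position: [0.5556, 0.1367, 0.1766]
ee_rot: [0.822, 0.57, 0.004, 0.001]
ft_force: [0.3, 0.4, 0.5]
grip_width: 1.0
```

Emit:
{"method": "arm_command", "body": {
  "slide": [
    [0, 0, 0],
    [0, 0, 0],
    [0, 0, 0],
    [0, 0, 0]
  ],
  "turn": [0, 0, 0, 0],
  "grip": [1, 1, 1, 1]
}}

```text
clock: 20.63
position: [0.5527, 0.1363, 0.1704]
ee_rot: [0.822, 0.57, -0.001, -0.0]
ft_force: [-0.6, -0.7, -0.3]
grip_width: 0.453
```

```bash
python3 - <<'E'
from h import *
o,ci,im=shot("w14")
cv2.imwrite("pics/w14z.png",cv2.resize(im[90:290,220:430],None,fx=3.6,fy=2.9,interpolation=cv2.INTER_CUBIC))
rel([.5527,.1349,.12],o)
E
```

```text
t 20.63 p [0.5527 0.1363 0.1704] q [ 0.822  0.57  -0.001 -0.   ] F [-0.6 -0.7 -0.3] g 0.453
slide mm [-1.2  0.6 50.4] ytool deg -20.5
```

View pics/w14z.png

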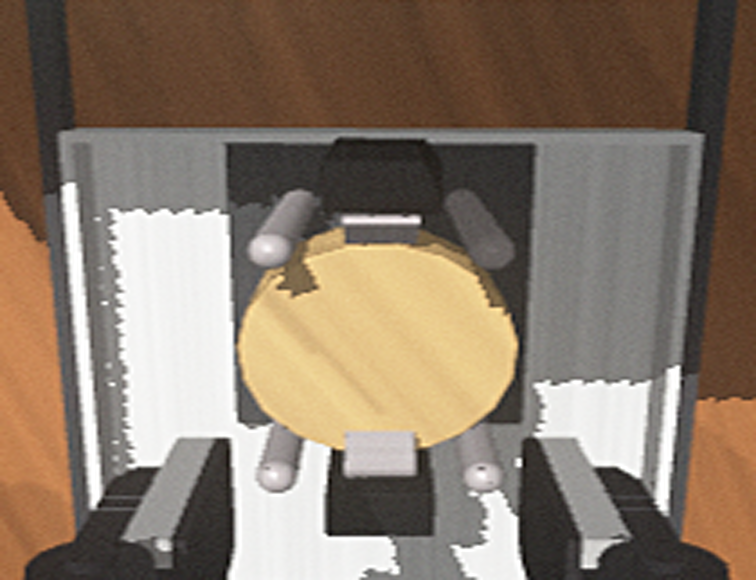

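Emit:
{"method": "arm_command", "body": {
  "slide": [
    [4.8, 0.6, 0],
    [0, 0, 10],
    [0, 0, 20],
    [0, 0, 20],
    [0, 0, 8],
    [0, 0, 0],
    [0, 0, 0],
    [0, 0, 4],
    [0, 0, 4],
    [0, 0, 4]
  ],
  "turn": [0, 0, 0, 0, 0, 0, 0, 0, 0, 0],
  "grip": [1, 1, 1, 1, 1, 1, 1, 1, 1, 1],
  "newtons": 40
}}

```text
clock: 21.52
position: [0.5559, 0.1409, 0.1016]
ee_rot: [0.822, 0.57, 0.001, -0.0]
ft_force: [0.3, -0.6, 0.5]
grip_width: -0.002
```

Emit:
{"method": "arm_command", "body": {
  "slide": [
    [0, 0, 3],
    [0, 0, 3],
    [0, 0, 3],
    [0, 0, 0],
    [0, 0, 0]
  ],
  "turn": [0, 0, 0, 0, 0],
  "grip": [1, 1, 1, 1, 1]
}}

```text
clock: 21.93
position: [0.556, 0.1412, 0.0929]
ee_rot: [0.822, 0.57, 0.001, -0.0]
ft_force: [-1.4, 1.0, 7.1]
grip_width: 0.001
```

```bash
python3 - <<'E'
from h import *
o,ci,im=shot("w15")
cv2.imwrite("pics/w15z.png",cv2.resize(im[90:310,220:430],None,fx=3.4,fy=2.7,interpolation=cv2.INTER_CUBIC))
rel([.5527,.1349,.12],o)
E
```

```text
t 21.93 p [0.556  0.1412 0.0929] q [ 0.822  0.57   0.001 -0.   ] F [-1.4  1.   7.1] g 0.001
slide mm [ -7.   -0.9 -27.1] ytool deg -20.49
```

View pics/w15z.png

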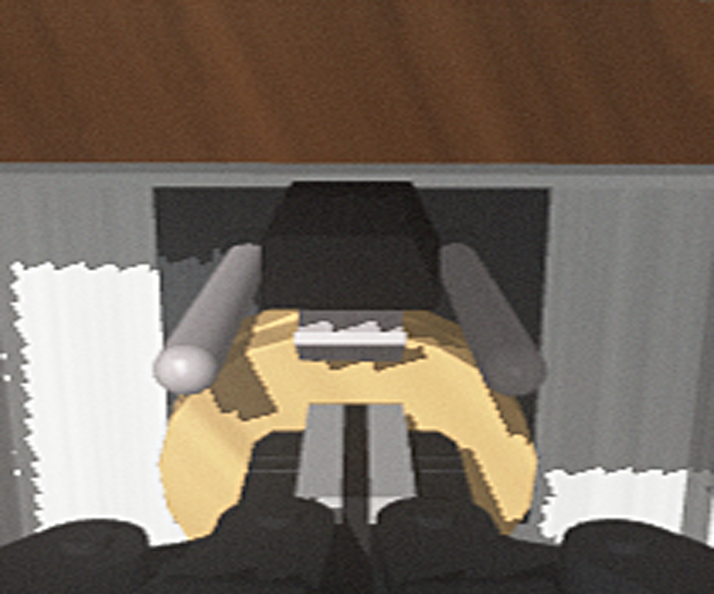

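Emit:
{"method": "arm_command", "body": {
  "slide": [
    [0, 0, 2],
    [0, 0, 0],
    [0, 0, -5],
    [0, 0, -20],
    [-6, 0, -35],
    [0, 0, -35],
    [0, 0, 0],
    [0, 0, 0],
    [0, 0, 0],
    [0, 0, 0]
  ],
  "turn": [0, 0, 0, 0, 0, 0, 0, 0, 0, 0],
  "grip": [1, 1, 1, 1, 1, 1, 1, 1, 1, 1]
}}

```text
clock: 22.82
position: [0.5526, 0.1351, 0.1841]
ee_rot: [0.822, 0.57, -0.001, -0.0]
ft_force: [0.9, -0.2, 0.1]
grip_width: 0.001
```

```bash
python3 - <<'E'
from h import *
o,ci,im=shot("w16")
cv2.imwrite("pics/w16z.png",cv2.resize(im[90:290,220:430],None,fx=3.6,fy=2.9,interpolation=cv2.INTER_CUBIC))
rel([.5527,.1349,.12],o)
hsv=cv2.cvtColor(im,cv2.COLOR_BGR2HSV)
im=manip.camera("scene"); t=im[120:230,300:440];cv2.imwrite("pics/s16z.png",cv2.resize(t,None,fx=5,fy=5,interpolation=cv2.INTER_CUBIC))
E
```

```text
t 22.82 p [0.5526 0.1351 0.1841] q [ 0.822  0.57  -0.001 -0.   ] F [ 0.9 -0.2  0.1] g 0.001
slide mm [-0.1  0.2 64.1] ytool deg -20.48
```

View pics/w16z.png

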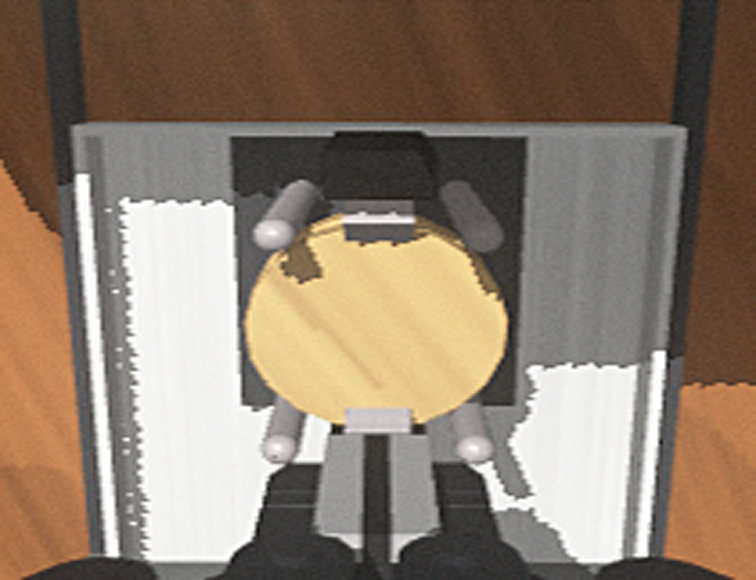

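View pics/s16z.png

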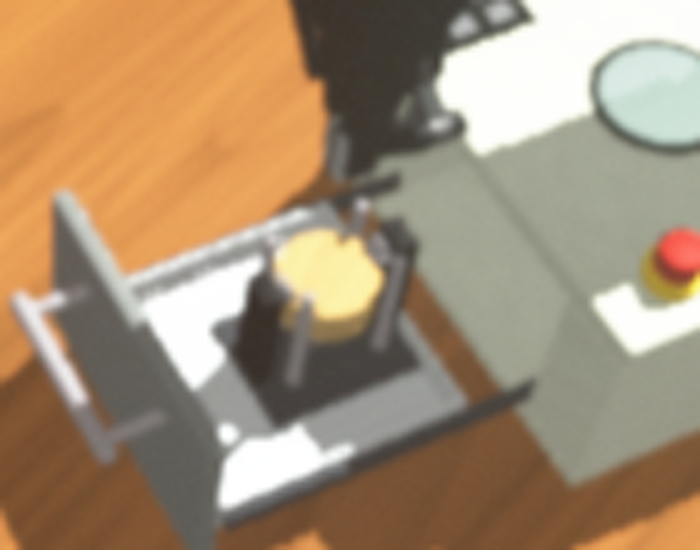

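```bash
python3 - <<'E'
import cv2,numpy as np
a=cv2.resize(cv2.imread("pics/w16.png")[140:200,285:365],None,fx=7,fy=5,interpolation=cv2.INTER_NEAREST)
b=cv2.resize(cv2.imread("pics/w8.png")[143:203,285:365],None,fx=7,fy=5,interpolation=cv2.INTER_NEAREST)
cv2.imwrite("pics/cmp.png",np.vstack([a,b])[:600])
E
```

```text
(no output)
```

View pics/cmp.png

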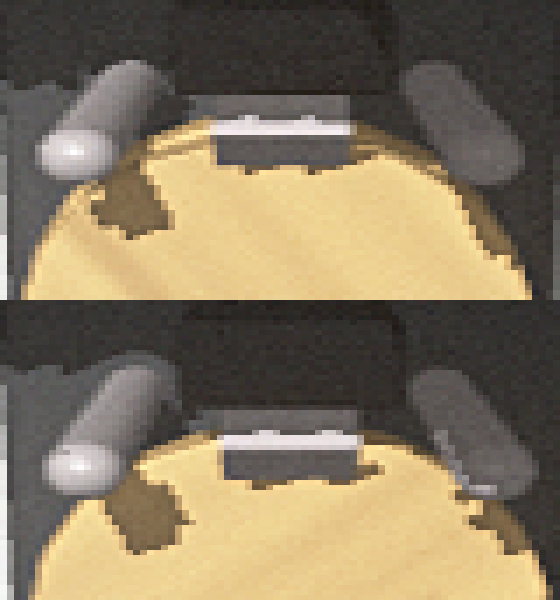

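Emit:
{"method": "arm_command", "body": {
  "slide": [
    [-20, 0, 0],
    [-38, 0, 0],
    [-38, 0, 0],
    [-38, 0, 0],
    [-38, 0, 0],
    [-25, 0, 0],
    [-3, 0, 0],
    [0, 0, 0],
    [0, 0, 0],
    [0, 0, 0]
  ],
  "turn": [0, 0, 0, 0, 0, 0, 0, 0, 0, 0],
  "grip": [1, 1, 1, 1, 1, 1, 1, 1, 1, 1]
}}

```text
clock: 23.75
position: [0.4836, -0.0509, 0.185]
ee_rot: [0.821, 0.571, -0.0, -0.0]
ft_force: [0.5, 0.3, -0.1]
grip_width: -0.003
```

```bash
python3 - <<'E'
from h import *
o,ci,im=shot("w17"); rel([.4977,-.0122,.101],o)
for d in manip.tip_of("handle","wrist"): print(round(d["score"],2),cam2w(ci,d["xyz"]).round(4))
E
```

```text
t 23.75 p [ 0.4836 -0.0509  0.185 ] q [ 0.821  0.571 -0.    -0.   ] F [ 0.5  0.3 -0.1] g -0.003
slide mm [41.2 -0.2 84. ] ytool deg -20.39
0.89 [ 0.4964 -0.0122  0.1041]
```

View pics/w17.png

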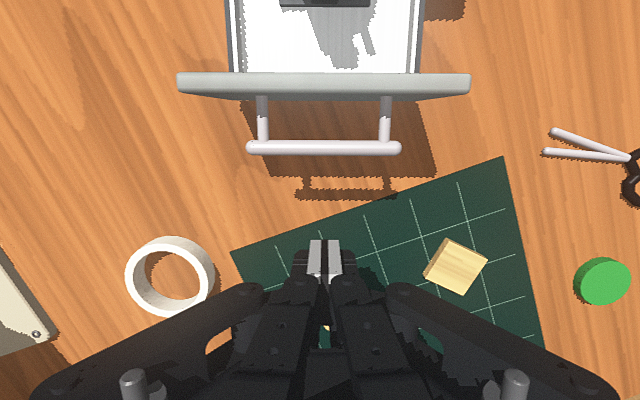

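The bar is at row ~147, centred in front of the fingers and about 41 mm ahead. I'll descend and push.

Emit:
{"method": "arm_command", "body": {
  "slide": [
    [0, 0, 20],
    [0, 0, 35],
    [0, 0, 30],
    [0, 0, 12],
    [0, 0, 3],
    [0, 0, 0],
    [8, 0, 0],
    [8, 0, 0],
    [5, 0, 0],
    [4, 0, 0]
  ],
  "turn": [0, 0, 0, 0, 0, 0, 0, 0, 0, 0],
  "grip": [1, 1, 1, 1, 1, 1, 1, 1, 1, 1]
}}

```text
clock: 24.68
position: [0.493, -0.0273, 0.0861]
ee_rot: [0.821, 0.571, 0.001, 0.0]
ft_force: [0.8, -0.3, 0.2]
grip_width: -0.001
```

Emit:
{"method": "arm_command", "body": {
  "slide": [
    [5, 0, 0],
    [8, 0, 0],
    [12, 0, 0],
    [15, 0, 0],
    [15, 0, 0],
    [15, 0, 0],
    [15, 0, 0],
    [15, 0, 0],
    [15, 0, 0],
    [15, 0, 0]
  ],
  "turn": [0, 0, 0, 0, 0, 0, 0, 0, 0, 0],
  "grip": [1, 1, 1, 1, 1, 1, 1, 1, 1, 1]
}}

```text
clock: 25.52
position: [0.5381, 0.0943, 0.0852]
ee_rot: [0.822, 0.57, -0.0, 0.0]
ft_force: [1.0, -5.2, 2.0]
grip_width: -0.002
```

Emit:
{"method": "arm_command", "body": {
  "slide": [
    [15, 0, 0],
    [15, 0, 0],
    [12, 0, 0],
    [10, 0, 0],
    [6, 0, 0],
    [4, 0, 0],
    [0, 0, 0],
    [0, 0, 0]
  ],
  "turn": [0, 0, 0, 0, 0, 0, 0, 0],
  "grip": [1, 1, 1, 1, 1, 1, 1, 1]
}}

```text
clock: 26.18
position: [0.559, 0.1514, 0.0852]
ee_rot: [0.822, 0.57, 0.0, -0.0]
ft_force: [-0.0, -0.3, 0.2]
grip_width: 0.001
```

```bash
python3 - <<'E'
from h import *
o,ci,im=shot("w18"); p=o["position"]; print("s",p[0]*.35+p[1]*.937)
E
```

```text
t 26.18 p [0.559  0.1514 0.0852] q [ 0.822  0.57   0.    -0.   ] F [-0.  -0.3  0.2] g 0.001
s 0.33755786887730943
```

View pics/w18.png

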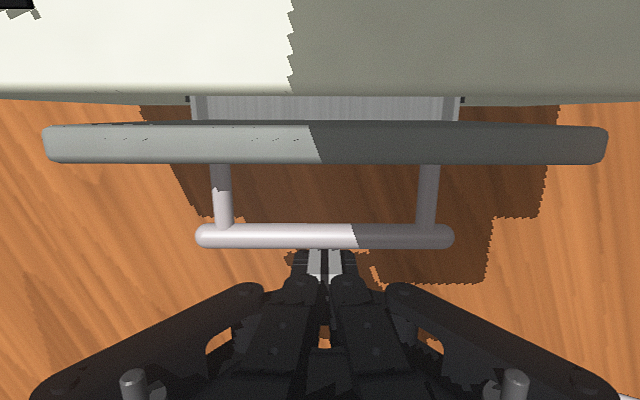

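Emit:
{"method": "arm_command", "body": {
  "slide": [
    [4, 0, 0],
    [4, 0, 0],
    [3, 0, 0],
    [2, 0, 0],
    [0, 0, 0]
  ],
  "turn": [0, 0, 0, 0, 0],
  "grip": [1, 1, 1, 1, 1]
}}

```text
clock: 26.65
position: [0.5631, 0.1608, 0.0852]
ee_rot: [0.822, 0.569, -0.002, 0.0]
ft_force: [-6.6, -10.1, 6.6]
grip_width: 0.001
```

Emit:
{"method": "arm_command", "body": {
  "slide": [
    [2, 0, 0],
    [2, 0, 0],
    [0, 0, 0]
  ],
  "turn": [0, 0, 0],
  "grip": [1, 1, 1]
}}

```text
clock: 26.9
position: [0.5632, 0.161, 0.0851]
ee_rot: [0.823, 0.568, -0.005, 0.001]
ft_force: [-16.3, -20.5, 16.9]
grip_width: -0.0
```

```bash
python3 - <<'E'
from h import *
o,ci,im=shot("w19"); p=o["position"]; print("s",p[0]*.35+p[1]*.937)
E
```

```text
t 26.9 p [0.5632 0.161  0.0851] q [ 0.823  0.568 -0.005  0.001] F [-16.3 -20.5  16.9] g -0.0
s 0.34796932364877703
```

View pics/w19.png

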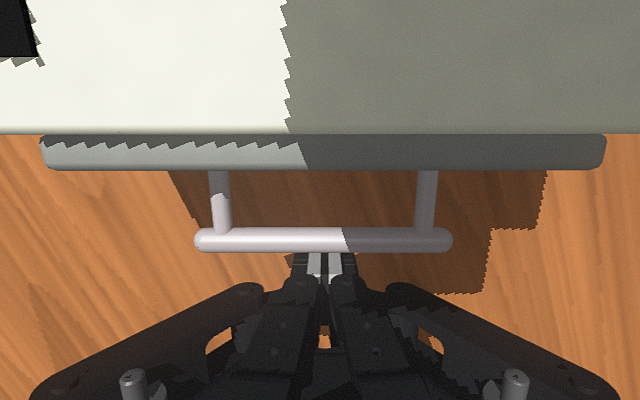

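The panel is flush with the base and the force rises against the stop. I'll back off and lift clear.

Emit:
{"method": "arm_command", "body": {
  "slide": [
    [-4, 0, 0],
    [-6, 0, 0],
    [-15, 0, 0],
    [-25, 0, 0],
    [-25, 0, 0],
    [0, 0, -20],
    [0, 0, -35],
    [0, 0, -35],
    [0, 0, 0],
    [0, 0, 0]
  ],
  "turn": [0, 0, 0, 0, 0, 0, 0, 0, 0, 0],
  "grip": [1, 1, 1, 1, 1, 1, 1, 1, 1, 1]
}}

```text
clock: 27.78
position: [0.54, 0.0968, 0.1773]
ee_rot: [0.822, 0.57, 0.002, -0.0]
ft_force: [-0.9, -0.1, -1.0]
grip_width: -0.004
```

Emit:
{"method": "arm_command", "body": {
  "slide": [
    [-30, 0, -20],
    [-30, 0, -20],
    [0, 0, 0],
    [0, 0, 0],
    [0, 0, 0],
    [0, 0, 0]
  ],
  "turn": [0, 0, 0, 0, 0, 0],
  "grip": [1, 1, 1, 1, 1, 1]
}}

```text
clock: 28.28
position: [0.5175, 0.0415, 0.2142]
ee_rot: [0.821, 0.571, -0.001, -0.0]
ft_force: [0.2, 0.6, -0.0]
grip_width: 0.001
```

```bash
python3 - <<'E'
from h import *
o,ci,im=shot("w20")
for d in manip.tip_of("handle","wrist"): 
    p=cam2w(ci,d["xyz"]); print(round(d["score"],2),p.round(4),"s",p[0]*.35+p[1]*.937)
s=manip.camera("scene"); cv2.imwrite("pics/s20.png",s)
E
```

```text
t 28.28 p [0.5175 0.0415 0.2142] q [ 0.821  0.571 -0.001 -0.   ] F [ 0.2  0.6 -0. ] g 0.001
0.79 [0.5674 0.1767 0.1007] s 0.36417249277231567
```

View pics/w20.png

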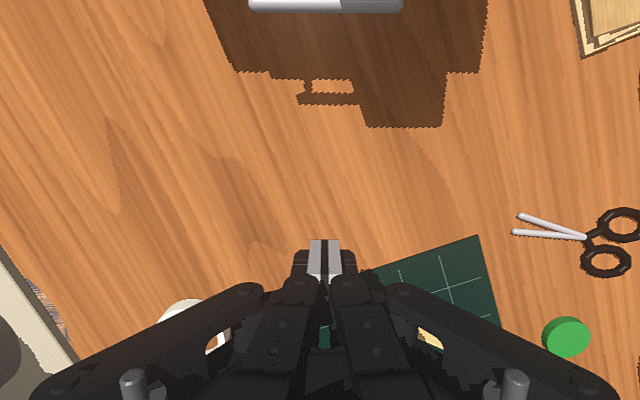

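View pics/s20.png

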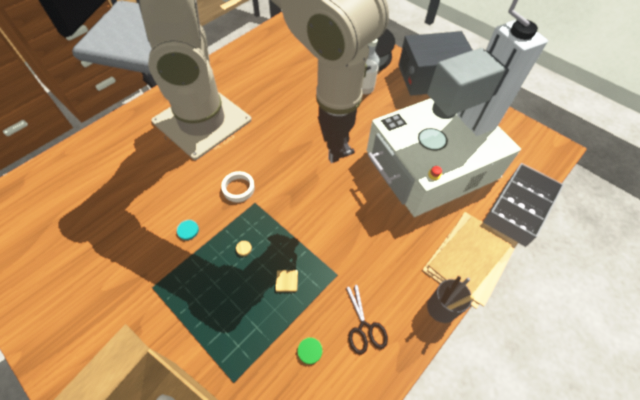

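```bash
python3 - <<'E'
from h import *
st(); print(manip.hand_in())
E
```

```text
t 28.43 p [0.5178 0.0412 0.2145] q [ 0.821  0.57  -0.001 -0.   ] F [0.4 0.4 0.9] g -0.001
the job is handed in; nothing more can be done
None
```

Both large blanks are in the magazine below the catches, the drawer is shut, and the job was handed in at 28.4 s with the arm clear of everything.

- **First blank:** it went in while gripped. The release picture showed it flat under both tongues.
- **Second blank:** it slipped in the grip during the press. Its rear edge stayed above the rear tongue, so I released it and pressed it down with closed fingers. The next picture showed both tongues over its rim. Its top looked level with where the first blank's had been, to about 1 mm, and it sat about 1–2 mm off the lower blank sideways.
- **Drawer:** I pushed it until the panel was flush with the base and it hit a hard stop, with over 25 N of reaction at the end. Measured from the picture, the handle was about 2 mm from where it should be when shut, which is within the detector's 4 mm error.
- **Small disc and square blank:** both look unmoved in the last scene picture. I judged that by eye and did not measure it.

I could not look at the magazine again after shutting the drawer, so the blanks' final seating rests on the picture taken just before closing.

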